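# Shine the torch into the brass bell in the vise

## Robot

A 6-joint arm with a two-finger parallel gripper is mounted at the origin on the work surface. World frame = base frame: x ahead of the robot, y to its left, z up, the work surface at z = 0. Lengths are in m, angles in rad, forces in N, time in s.
With the tool pointing down it reaches from about 0.3 to 0.875 m from the base axis. Payload 4.2 kg.
Tool frame: the origin (TCP) lies on the mounting face of the last link; the fingertips stand 173 mm ahead of it and the grasp point (between the pads) lies 155 mm ahead of it; z points along the fingers, x is the direction in which the jaws open and shut, and the axes are right-handed (so a half turn about z gives the same grasp; the last joint's range is limited). The gripper opens to 85 mm and grips with 20 to 120 N. Pads are 22 mm wide; open, the fingers measure 114 mm over their backs; the gripper's body (76 mm by 85 mm) begins 54 mm behind the grasp point. The pads swing forward as they close: fully open they stand 13 mm farther back than shut.
Start: joints at [1.211, 0.32, 1.565, -0, 1.257, -0.02], TCP at [0.192, 0.542, 0.405] pointing down, gripper open.
Joint ranges: [-3.11, 3.11], [-0.84, 2.01], [0.21, 2.61], [-1.34, 4.49], [0.05, 2.63], [-2.56, 2.56]. Speed limits (rad/s): [2.57, 2.57, 3.14, 3.14, 3.14, 3.14].

## Interface

Orientations are given as a rotation vector (axis times angle).
In Python, from cell import readout, cams, job gives the robot as it stands. The module is installed in compiled form; this text tells all that it offers.
- The arm moves only by the tool send_rows, never from a script. Its arguments are lists of equal length, an entry for each row: "offset": the shift along the tool's x, y, z in mm, a list of three; "rotation": the turn, a rotation vector about the tool's x, y, z in rad, a list of three. A call has 1 to 12 rows; each row is the pose to reach, as a shift and turn from the pose commanded when the call began, along the tool's axes at that moment; what a row does not reach only later rows make up. A row lasts 1/10 s, in which the tool goes at most 50 mm and 8.59 degrees, less where a joint would pass 70% of its speed; a pose out of reach is approached as far as the arm can. A call with a gripper value outside its range is refused whole. "jaw" is the gripper's target within -1 to 1 (fully open at 1, half-way at 0, shut at -1), set as the call begins (left out, the last holds). The fingers move at their own pace and stop on an object; "newtons" is the grip in N (left out, the last holds). Time passes only in rows, so rows that repeat a pose let the fingers close. It gives the time, the measured TCP pose, the force and the opening at its end, in the units of the state.
- readout.read_state(): the state, without advancing time (a new reading comes with each control period).
- cams.camera(name): name is "scene" or "top" or "wrist"; returns a dict with "frame" (420x560x3 uint8, red, green, blue), "fx", "fy", "cx", "cy" (pixels), "k1" (the pictures are not rectified: a ray, as slopes to the right and down, at radius r is drawn at 1 + k1 r^2 times it, then the intrinsics apply), "eye" and "orientation" of the camera in the world. Camera axes: x right, y up, looking along -z (the intrinsics and any distortion apply to the point x, -y, -z); pixel columns grow to the right and rows downward; lengths in m; the calibration is good to about 2 mm. A picture is of the moment at which its call begins. There is no depth.
- job.job_done(): hands the job in, once; it reports no verdict.
The state is a dict: "time": time; "joint_positions": joint angles; "dq": joint speeds; "joint_torque": joint torques, N m; "position": TCP position; "eef_rot": TCP orientation; "wrist_force": force on the tool from outside, world axes, zero at the start; "moment": the same for the moment, N m; "gripper_width": finger opening in m.
Only numpy, scipy, OpenCV 4.12 (cv2) and the standard library are available. Lean on these libraries where they do the work, as an engineer would, in place of code of your own. Each camera call takes 0.05 s, during which the arm holds its last target.

## Task

The brass lamp bell clamped in the drill vise has to be checked inside for cracks. Move the spray can that stands in its light into the shallow metal tray, set down upright beside the bottles, not dropped; then draw the yellow torch straight up out of its charging cradle, turn it and shine it straight into the bell's open mouth, beam along the bell's axis, lens about 10 cm off the mouth. Finish holding the torch still there, in the gripper only, without knocking the bell or disturbing anything else on the bench.

Things in the scene. Friction and masses are not known exactly. Their poses are not given: they have to be found in the camera images.
- torch: Yellow round torch with black grip rings, already lit, loose, standing lens-down in its cradle: 127 mm long, head 34 mm diameter over the lowest 32 mm, cone to 44 mm, then a straight 25 mm barrel to 118 mm, rubber tail switch; about 160 g, centre of mass 55 mm from the lens. Origin: centre of the lens face; z runs from lens to tail (up in the cradle), so the beam goes along -z. Same all round.
- cradle: Black charging cradle screwed to the bench: 76 x 70 mm base, 12 mm thick, with an upright round socket, rim 50 mm above the bench, inside 37 to 40 mm; the torch's lens face rests 12 mm above the bench and lifts straight out, no catch. Grey charging block, 32 mm high, on its +x side. Origin: centre of the underside, under the socket's axis.
- can: Blue spray can with a yellow band and red cap, closed, loose, standing upright on the bench just in front of the bell's mouth: 185 mm tall over all, 52 mm diameter all the way, the full-width cap being the top 40 mm; about 220 g. Origin: centre of its underside, z up.
- tray: Shallow bare-metal spill tray fixed to the bench, on the other side from the torch cradle (which side varies): 170 mm along its x, 130 mm along its y, wall 16 mm high, 3 mm thick, floor 3 mm above the bench. Origin: centre of the underside. Two bottles stand in its +x half (near x = +0.05 m); its -x half (around x = -0.04, y = 0) is free for the can.
- vise: Blue drill-press vise fixed to the bench, jaws 90 mm wide along its x with their tops 70 mm above the bench, screw and tommy bar out to 130 mm on its -y side. Origin: on the bench under the stem of the bell. Its -x axis is the side to which the bell's mouth leans (roughly to the robot).
- bell_mouth (a point): Centre of the open mouth of the brass lamp bell held by its stem in the vise: mouth 76 mm diameter, bell 50 mm deep, tapering to 24 mm. This frame's z is the bell's axis, pointing out of the mouth, leaning 36 to 46 degrees from vertical to the vise's -x. The mouth is 80 mm along it from the clamped point, 62 mm above the bench on the vise's middle. The stem turns in the jaws if knocked.
- oiler: White oil bottle with green band and red spout standing in the tray's +x half, 42 mm diameter, 128 mm tall; leave alone. Origin: centre of the underside.
- jar: Small amber jar with dark lid in the tray's +x half, 44 mm diameter, 65 mm tall; leave alone. Origin: centre of the underside.
- mug: Blue mug beyond the vise to the left, 76 mm diameter, 85 mm tall; leave alone. Origin: centre of the underside.
- tape: Yellow and black tape measure beyond the vise to the right, 66 x 36 x 62 mm; leave alone. Origin: centre of the underside.
- driver: Red-handled screwdriver lying on the bench between the robot and the vise; leave alone. Origin: on its underside.
- roll: Roll of green tape lying flat on the right of the vise, 70 mm across, 19 mm high; leave alone. Origin: centre of the underside.
- finial: Turned brass finial standing on the left of the vise, 56 mm across its foot, 58 mm tall; leave alone. Origin: centre of the underside.
Mind the look-alikes: they are no part of the job. What is shaped like the torch but purple is not meant.

How it is judged:
By the outcome, as a careful person would: the job done as asked, in the order asked, and still so for the second after the job is handed in, while the arm keeps its last pose, push and grip.
It also fails if it takes over 58 s, if anything falls off the work surface, if the arm or the gripper's body presses on something with over 40 N, if the wrist force passes 120 N, or if a joint passes its speed limit or range.

## Working session

There is one attempt and no reset: what is moved stays moved. The work goes in short steps, Python scripts to look and compute and a tool call to move; the robot and the scene stay as the last step left them, time stands still between calls to the robot, and variables do not carry over. Pictures are saved under pics/ and viewed, and the job is handed in when it is done.

Besides the shell and the picture viewer there is one more tool, called after "Call:" as name(argument=value, ...) on one line, values as JSON. send_rows: Moves the arm, as the interface text tells. Its arguments: {"type":"object","properties":{"offset":{"type":"array","items":{"type":"array","items":{"type":"number"}}},"rotation":{"type":"array","items":{"type":"array","items":{"type":"number"}}},"jaw":{"type":"number"},"newtons":{"type":"number"}},"required":["offset","rotation"]}

```bash
mkdir -p pics; ls; python3 - <<'E'
from cell import readout,cams
import cv2,json,numpy as np
print(readout.read_state())
for n in ("scene","top","wrist"):
    c=cams.camera(n); cv2.imwrite(f"pics/{n}0.png",c["frame"][:,:,::-1])
    print(n,{k:v for k,v in c.items() if k!="frame"})
E
```

```text
pics
{'time': 0.0, 'joint_positions': array([ 1.21097279e+00,  3.20266849e-01,  1.56568400e+00, -8.90858366e-06,
        1.25739444e+00, -1.99741354e-02]), 'dq': array([ 0.00109787, -0.00027765, -0.00085814,  0.00033061,  0.00079617,
        0.00112348]), 'joint_torque': array([ 2.14514812e-04, -4.15527213e+01, -2.34161103e+01, -1.02310139e-04,
        8.20465735e-03, -8.01388182e-06]), 'position': array([0.19159734, 0.54195144, 0.40389445]), 'eef_rot': array([ 2.56429940e+00,  1.81321476e+00, -2.27097856e-03]), 'wrist_force': array([-0.16806642,  0.2982671 , -0.32284556]), 'moment': array([ 0.01389826, -0.01678481, -0.01131674]), 'gripper_width': 0.08555477659213684}
scene {'fx': 464.36452927782585, 'fy': 464.36452927782585, 'cx': 276.6385721844146, 'cy': 207.46868980019755, 'k1': -0.01401362265055915, 'eye': array([ 1.21089553, -0.01132281,  1.00177491]), 'orientation': array([0.49809905, 0.50441371, 1.57301985])}
top {'fx': 386.71715359567287, 'fy': 386.71715359567287, 'cx': 285.5530447270158, 'cy': 211.04163947832134, 'k1': -0.11277644227775702, 'eye': array([ 0.48305607, -0.03387938,  1.06202825]), 'orientation': array([ 0.05682014, -0.06694629, -1.55579108])}
wrist {'fx': 290.2829423720288, 'fy': 290.2829423720288, 'cx': 274.49342343887736, 'cy': 204.53912285424624, 'k1': 0.013628220570166506, 'eye': array([0.12223301, 0.56667946, 0.37310561]), 'orientation': array([-0.25353428, -0.17675526,  1.22110515])}
```

View pics/scene0.png

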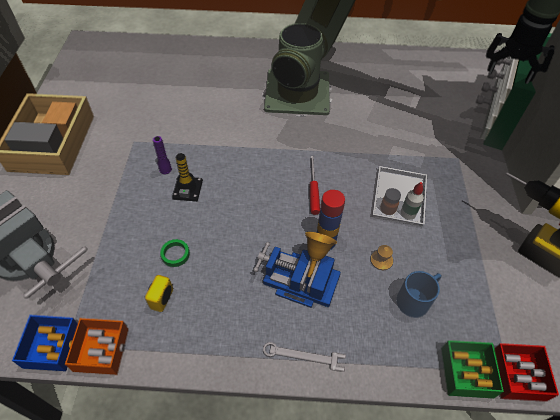

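View pics/top0.png

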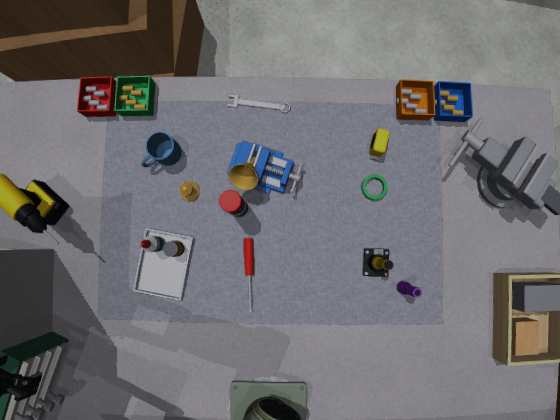

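View pics/wrist0.png

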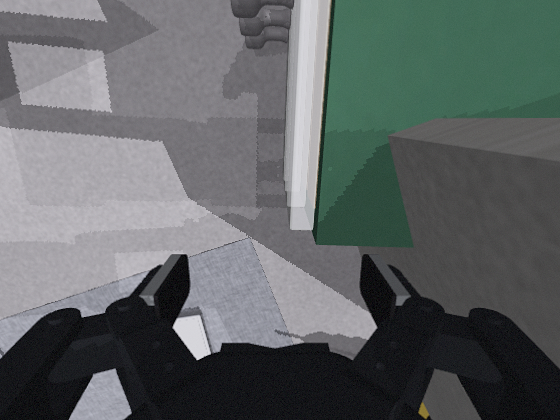

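```bash
cat > h.py <<'E'
import numpy as np,cv2,pickle
from scipy.spatial.transform import Rotation as R
from scipy.optimize import least_squares
def proj(c,P):
    P=np.atleast_2d(P); q=(P-c["eye"])@R.from_rotvec(c["orientation"]).as_matrix()
    s=np.c_[q[:,0]/-q[:,2],-q[:,1]/-q[:,2]]; r2=(s**2).sum(1,keepdims=True)
    s=s*(1+c["k1"]*r2); return s*[c["fx"],c["fy"]]+[c["cx"],c["cy"]]
def ray(c,uv):
    d=(np.asarray(uv,float)-[c["cx"],c["cy"]])/[c["fx"],c["fy"]]; s=d.copy()
    for _ in range(20): s=d/(1+c["k1"]*(s@s))
    return R.from_rotvec(c["orientation"]).as_matrix()@np.array([s[0],-s[1],-1])
def atz(c,uv,z):
    d=ray(c,uv); return c["eye"]+d*(z-c["eye"][2])/d[2]
def tri(obs):
    A=np.zeros((3,3));b=np.zeros(3)
    for c,uv in obs:
        d=ray(c,uv);d/=np.linalg.norm(d);M=np.eye(3)-np.outer(d,d);A+=M;b+=M@c["eye"]
    p=np.linalg.solve(A,b); return p,[np.linalg.norm(proj(c,p)[0]-uv) for c,uv in obs]
def crop(c,x0,y0,x1,y1,s,fn,pts=None):
    im=cv2.resize(c["frame"][y0:y1,x0:x1,::-1].copy(),None,fx=s,fy=s,interpolation=cv2.INTER_CUBIC)
    if pts is not None:
        for u,v in pts: cv2.circle(im,(int((u-x0+.5)*s),int((v-y0+.5)*s)),2,(255,0,255),-1)
    cv2.imwrite(fn,im)
def save(c,fn): pickle.dump(c,open(fn,"wb"))
def load(fn): return pickle.load(open(fn,"rb"))
def circ(p,ax,r,n=48):
    ax=np.asarray(ax,float)/np.linalg.norm(ax); u=np.cross(ax,[0.3,0.9,0.1]);u/=np.linalg.norm(u);v=np.cross(ax,u)
    t=np.linspace(0,2*np.pi,n,endpoint=False)[:,None]; return p+r*(np.cos(t)*u+np.sin(t)*v)
E
python3 - <<'E'
from h import *
from cell import cams
S=cams.camera("scene");T=cams.camera("top");save(S,"S0.pkl");save(T,"T0.pkl")
crop(S,230,180,350,310,6,"pics/s_bell.png")
crop(T,210,130,310,230,6,"pics/t_bell.png")
crop(S,140,120,220,210,6,"pics/s_torch.png")
crop(T,350,235,430,305,7,"pics/t_torch.png")
crop(S,360,155,440,230,7,"pics/s_tray.png")
crop(T,125,220,200,305,7,"pics/t_tray.png")
E
```

```text
(no output)
```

View pics/s_bell.png

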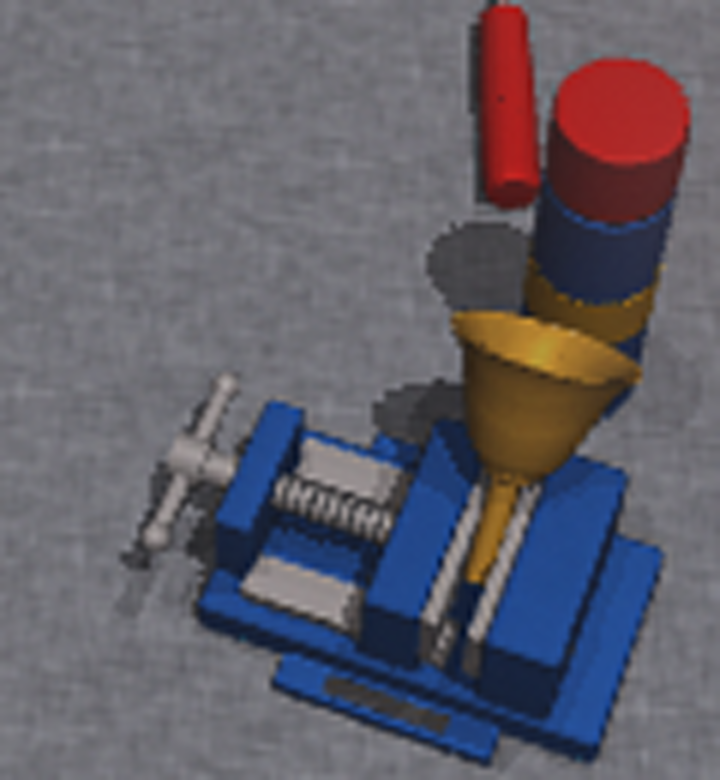

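View pics/t_bell.png

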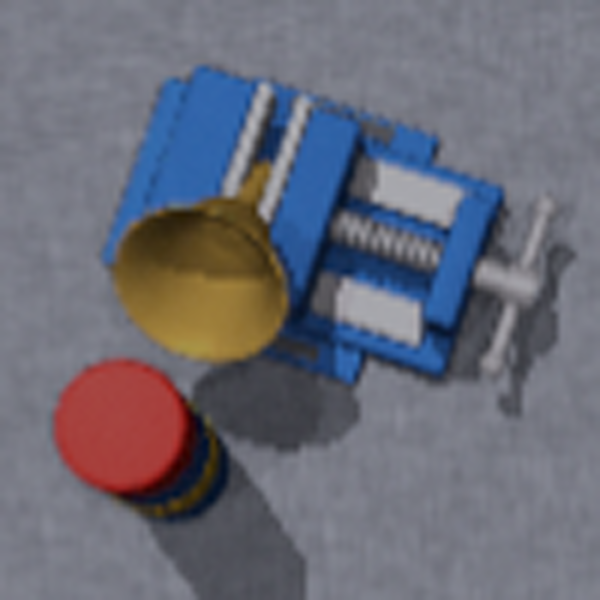

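View pics/s_torch.png

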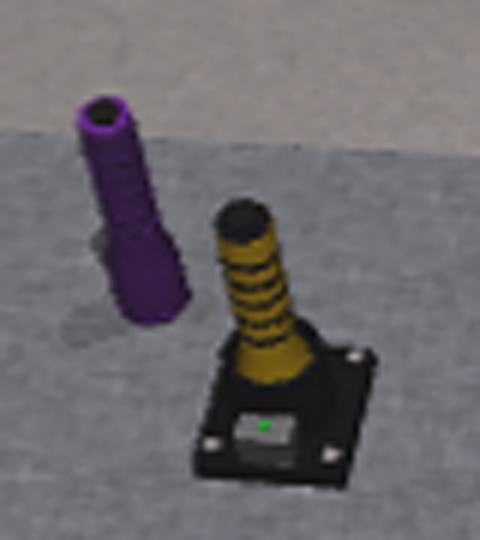

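View pics/t_torch.png

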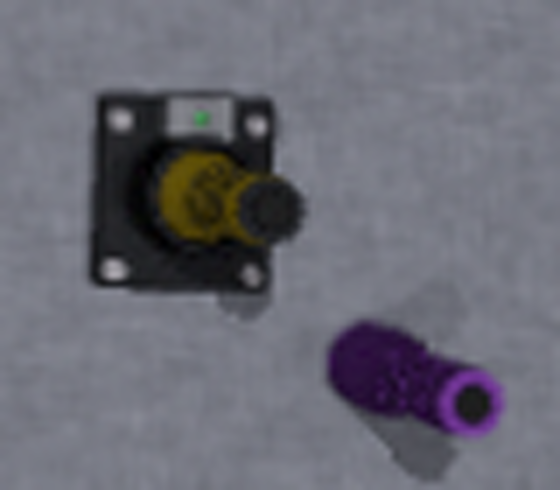

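View pics/s_tray.png

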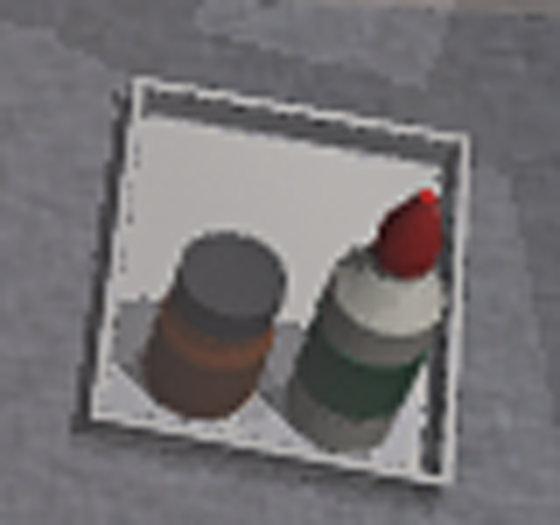

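View pics/t_tray.png

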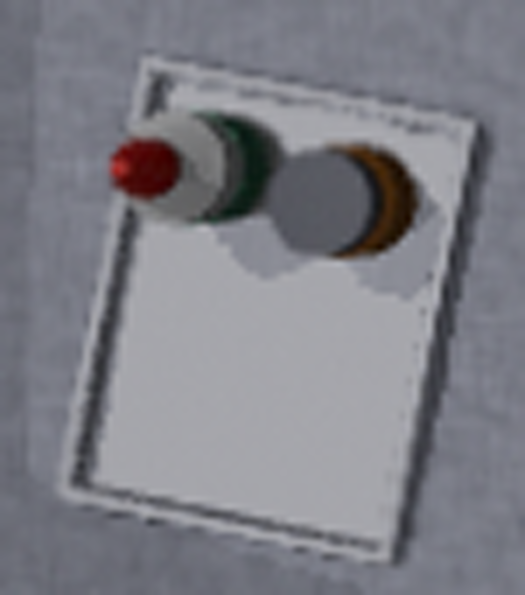

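```bash
python3 - <<'E'
from h import *
S=load("S0.pkl");T=load("T0.pkl")
f=lambda x0,y0,s,p:np.array([x0+p[0]/s-.5,y0+p[1]/s-.5])
print("can",tri([(S,f(230,180,6,(622,112))),(T,f(210,130,6,(122,426)))]), atz(T,f(210,130,6,(122,426)),.185),atz(S,f(230,180,6,(622,112)),.185))
print("torch",tri([(S,f(140,120,6,(243,221))),(T,f(350,235,7,(273,208)))]),atz(T,f(350,235,7,(273,208)),.139),atz(S,f(140,120,6,(243,221)),.139))
tc=[atz(T,f(125,220,7,p),.016) for p in [(147,58),(485,122),(395,562),(62,490)]]
sc=[atz(S,f(360,155,7,p),.016) for p in [(450,485),(92,418),(133,78),(468,135)]]
for a,b in zip(tc,sc): print(a,b)
for q in (tc,sc,list((np.array(tc)+sc)/2)):
    q=np.array(q);ctr=q.mean(0);ax=(q[0]+q[1]-q[2]-q[3])/2; print("tray",ctr,np.linalg.norm(ax),np.linalg.norm(q[0]-q[1]),np.degrees(np.arctan2(ax[1],ax[0])))
# cradle base corners z=.012 top
cc=np.array([atz(T,f(350,235,7,p),.012) for p in [(97,95),(272,98),(270,290),(90,283)]]);print("cradle",cc,cc.mean(0))
# bell rim
tp=[(113,272),(125,310),(160,345),(210,360),(255,345),(288,300),(280,262),(120,245),(145,220)]
sp=[(452,318),(480,312),(530,318),(580,335),(625,358),(639,374),(610,382),(560,372),(510,355),(470,338)]
tp=np.array([f(210,130,6,p) for p in tp]);sp=np.array([f(230,180,6,p) for p in sp])
def mod(x):
    a=np.array([np.sin(x[3])*np.cos(x[2]),np.sin(x[3])*np.sin(x[2]),np.cos(x[3])]); return np.array([x[0],x[1],.062])+.08*a,a
def d(x):
    m,a=mod(x);r=[]
    for c,p in ((T,tp),(S,sp)):
        q=proj(c,circ(m,a,.038,180)); 
        for k in p:
            r.append(cv2.pointPolygonTest(q.astype(np.float32).reshape(-1,1,2),(float(k[0]),float(k[1])),True))
    return np.array(r)
best=None
for az in np.radians([150,180,210]):
    s=least_squares(d,[.57,.05,az,np.radians(41)],diff_step=1e-4,x_scale=[.01,.01,.1,.1])
    if best is None or s.cost<best.cost: best=s
m,a=mod(best.x);print(best.x,np.degrees(best.x[2:]),best.cost,np.round(best.fun,1));print("mouth",m,a)
crop(S,230,180,350,310,6,"pics/s_fit.png",np.r_[proj(S,circ(m,a,.038)),proj(S,[[*best.x[:2],.062],[*best.x[:2],.07]])])
crop(T,210,130,310,230,6,"pics/t_fit.png",np.r_[proj(T,circ(m,a,.038)),proj(T,[[*best.x[:2],.062]])])
E
```

```text
can (array([0.5748839 , 0.08932078, 0.18406441]), [np.float64(0.32001739210575575), np.float64(0.3110998237266263)]) [0.57478831 0.08847642 0.185     ] [0.57552434 0.08991715 0.185     ]
torch (array([ 0.43164179, -0.28752234,  0.13669264]), [np.float64(0.40211411410202313), np.float64(0.4174460403040231)]) [ 0.43180375 -0.28790878  0.139     ] [ 0.43390463 -0.28575587  0.139     ]
[0.51432412 0.34293534 0.016     ] [0.51159798 0.34440327 0.016     ]
[0.49181775 0.20793864 0.016     ] [0.49003906 0.2135929  0.016     ]
[0.32156844 0.23894189 0.016     ] [0.31836945 0.24131316 0.016     ]
[0.34541592 0.37171071 0.016     ] [0.33930123 0.37395191 0.016     ]
tray [0.41828156 0.29038164 0.016     ] 0.17219269943314755 0.13685994881769276 -9.996068316223928
tray [0.41482693 0.29331531 0.016     ] 0.17435063653233904 0.13257503958783118 -9.452787812426608
tray [0.41655424 0.29184848 0.016     ] 0.17326972072746105 0.1347174361830838 -9.72273653859628
cradle [[ 0.46810598 -0.25328889  0.012     ]
 [ 0.467531   -0.32246135  0.012     ]
 [ 0.39292843 -0.32174579  0.012     ]
 [ 0.39533153 -0.25083846  0.012     ]] [ 0.43097424 -0.28708362  0.012     ]
[0.69192727 0.05078052 2.84288323 0.77143712] [162.8852108   44.20009107] 3.906811563115864 [ 0.3  0.4  0.5  0.9  1.8  0.1 -0.5  0.4  0.3  0.4 -0.2 -0.5 -0.3  0.
  0.4  0.4  0.7  0.9  0.7]
mouth [0.63862377 0.06719388 0.11935276] [-0.66629369  0.20516698  0.7169095 ]
```

View pics/s_fit.png

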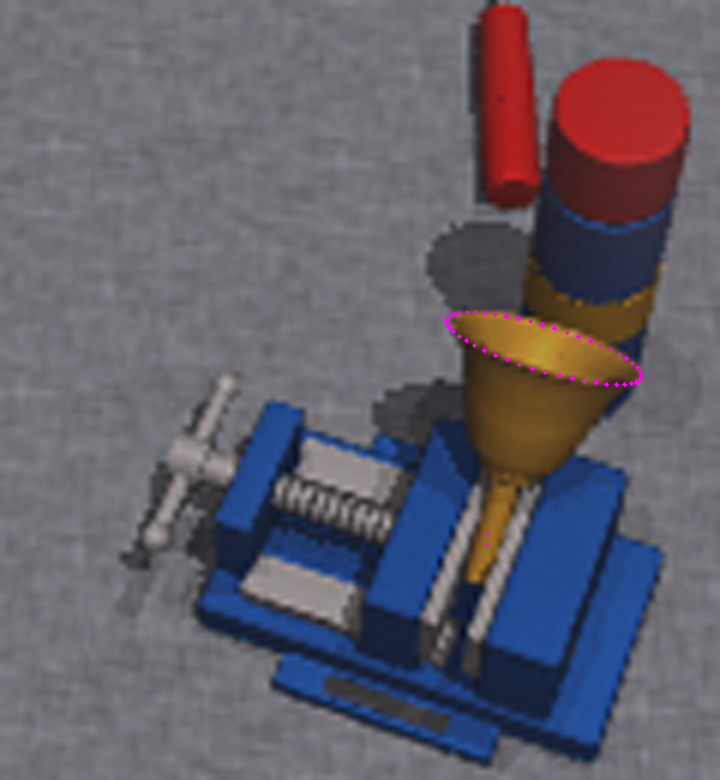

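View pics/t_fit.png

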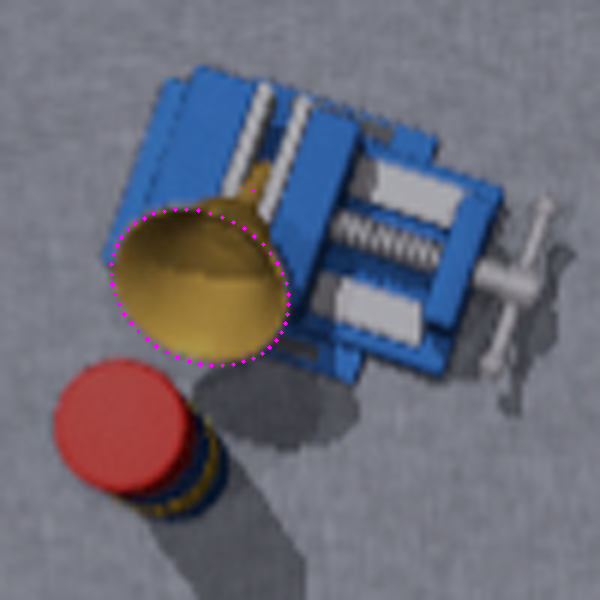

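```bash
cat >> h.py <<'E'
def plan(target,Rt=None,n=1,st=None):
    from cell import readout
    st=st or readout.read_state(); R0=R.from_rotvec(st["eef_rot"])
    o=R0.inv().apply(np.asarray(target)-st["position"])*1000
    w=np.zeros(3) if Rt is None else (R0.inv()*Rt).as_rotvec()
    print("offset",np.round(o,1),"rot",np.round(w,4),np.degrees(np.linalg.norm(w)).round(1))
E
python3 - <<'E'
from h import *
from cell import readout
S=load("S0.pkl");T=load("T0.pkl")
st=readout.read_state();M=R.from_rotvec(st["eef_rot"]).as_matrix();print(M.round(3))
f=lambda x0,y0,s,p:np.array([x0+p[0]/s-.5,y0+p[1]/s-.5])
print("purple",tri([(S,f(140,120,6,(104,113))),(T,f(350,235,7,(472,402)))]))
print("jaw",[atz(T,f(210,130,6,p),.07) for p in [(270,90),(232,190)]])
Rt=R.from_matrix(np.c_[[np.cos(1.257),np.sin(1.257),0],[np.sin(1.257),-np.cos(1.257),0],[0,0,-1]])
plan([.575,.089,.405],Rt)
E
```

```text
[[ 0.333  0.943 -0.   ]
 [ 0.943 -0.333 -0.001]
 [-0.001 -0.    -1.   ]]
purple (array([ 0.36396711, -0.36192996,  0.12671305]), [np.float64(0.14033787718851015), np.float64(0.14924035480307019)])
jaw [array([0.73515724, 0.04396945, 0.07      ]), array([0.69053647, 0.0594722 , 0.07      ])]
offset [-2.994e+02  5.125e+02 -4.000e-01] rot [-0.0001  0.0008 -0.026 ] 1.5
```

Call:
send_rows(offset=[[-15,26,0],[-40,68,0],[-65,111,0],[-90,154,0],[-115,197,0],[-140,240,0],[-165,282,0],[-190,325,0],[-215,368,0],[-240,411,0],[-265,454,0],[-285,488,0]], rotation=[[0,0,0],[0,0,0],[0,0,0],[0,0,0],[0,0,0],[0,0,0],[0,0,0],[0,0,0],[0,0,0],[0,0,0],[0,0,-0.01],[0,0,-0.026]], jaw=1)

```text
time: 1.45
position: [0.5581, 0.1084, 0.4046]
eef_rot: [2.542, 1.846, 0.0]
wrist_force: [-0.1, 0.2, 0.1]
gripper_width: 0.0851
```

```bash
python3 - <<'E'
from h import *
from cell import readout,cams
st=readout.read_state();print(st);pickle.dump(st,open("st1.pkl","wb"))
Rt=R.from_matrix(np.c_[[np.cos(1.257),np.sin(1.257),0],[np.sin(1.257),-np.cos(1.257),0],[0,0,-1]])
plan([.575,.089,.405],Rt)
W=cams.camera("wrist");save(W,"W1.pkl");cv2.imwrite("pics/w1.png",W["frame"][:,:,::-1])
E
```

```text
{'time': 1.45, 'joint_positions': array([ 1.71658955e-01,  3.09465004e-01,  1.57967160e+00, -2.33774807e-04,
        1.25206763e+00, -1.08439333e+00]), 'dq': array([-0.60374549,  0.28236727, -0.40721102,  0.01687773,  0.12991777,
       -0.76571258]), 'joint_torque': array([ 1.59048859e+00, -4.28494477e+01, -2.21564215e+01, -2.12254599e-01,
       -2.48267938e-02,  5.87352309e-01]), 'position': array([0.55813586, 0.1084002 , 0.40463656]), 'eef_rot': array([2.54177430e+00, 1.84571398e+00, 3.93953106e-04]), 'wrist_force': array([-0.06534886,  0.20737792,  0.0567877 ]), 'moment': array([ 0.00220686,  0.04164749, -0.01208385]), 'gripper_width': 0.0851405706393958}
offset [-13.2  22.   -0.4] rot [ 0.0004  0.     -0.0009] 0.1
```

View pics/w1.png

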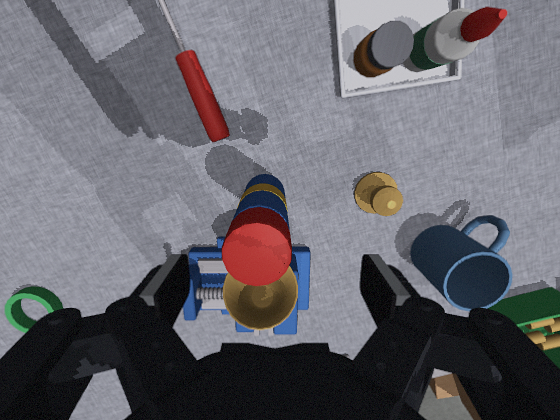

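```bash
python3 - <<'E'
from h import *
from cell import readout
W=load("W1.pkl");S=load("S0.pkl");T=load("T0.pkl")
hsv=cv2.cvtColor(W["frame"],cv2.COLOR_RGB2HSV);m=((hsv[...,0]<6)|(hsv[...,0]>174))&(hsv[...,1]>150)&(hsv[...,2]>150)
m=m.astype(np.uint8);m[:150]=0;m[:,:200]=0;m[:,320:]=0
k=cv2.findContours(m,0,2)[0];k=max(k,key=cv2.contourArea);e=cv2.minEnclosingCircle(k);print(cv2.fitEllipse(k),e)
for p in [(257,246),cv2.fitEllipse(k)[0]]: print(atz(W,p,.185),W["eye"])
E
```

```text
((256.2054748535156, 254.073486328125), (61.37488555908203, 67.82212829589844), 94.0286865234375) ((256.0, 254.5), 34.615848541259766)
[0.56714782 0.09253623 0.185     ] [0.48822232 0.13140184 0.37372806]
[0.57291501 0.08994242 0.185     ] [0.48822232 0.13140184 0.37372806]
```

Call:
send_rows(offset=[[-13,22,0],[-13,22,0],[-13,22,0]], rotation=[[0,0,0],[0,0,0],[0,0,0]])

```text
time: 1.8
position: [0.5735, 0.0916, 0.4044]
eef_rot: [-2.541, -1.845, 0.001]
wrist_force: [0.5, -0.0, -0.7]
gripper_width: 0.0851
```

```bash
python3 - <<'E'
from h import *
from cell import readout,cams
st=readout.read_state();print(st["position"],st["time"],st["joint_positions"]);pickle.dump(st,open("st2.pkl","wb"))
W=cams.camera("wrist");save(W,"W2.pkl");cv2.imwrite("pics/w2.png",W["frame"][:,:,::-1])
hsv=cv2.cvtColor(W["frame"],cv2.COLOR_RGB2HSV);m=((hsv[...,0]<6)|(hsv[...,0]>174))&(hsv[...,1]>150)&(hsv[...,2]>150)
m=m.astype(np.uint8);m[:150]=0;m[:,:200]=0;m[:,340:]=0
k=cv2.findContours(m,0,2)[0];k=max(k,key=cv2.contourArea);e=cv2.fitEllipse(k);print(e,atz(W,e[0],.185))
crop(W,180,150,380,350,3,"pics/w2c.png",[e[0]])
E
```

```text
[0.57350488 0.09162734 0.40436913] 1.8 [ 1.38466199e-01  3.29184886e-01  1.55121781e+00  6.72474961e-04
  1.26218920e+00 -1.11780217e+00]
((270.802978515625, 235.57656860351562), (48.664127349853516, 75.02008819580078), 94.94479370117188) [0.57754084 0.08775002 0.185     ]
```

View pics/w2c.png

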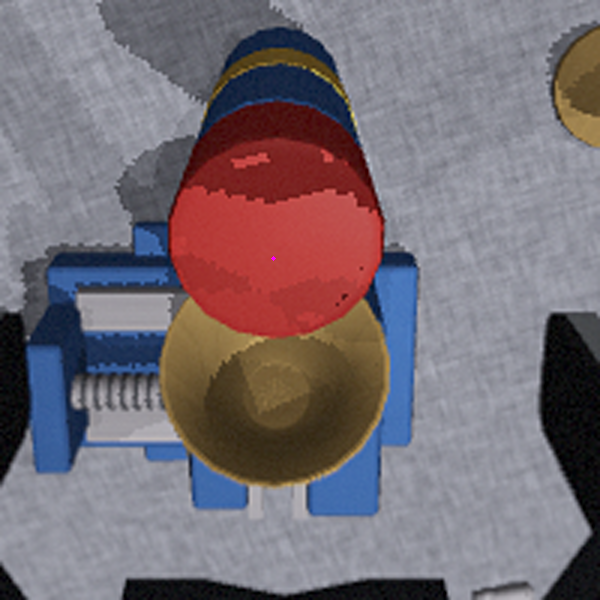

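Call:
send_rows(offset=[[0,0,15],[0,0,35],[0,0,55],[0,0,65],[0,0,65]], rotation=[[0,0,0],[0,0,0],[0,0,0],[0,0,0],[0,0,0]])

```text
time: 2.35
position: [0.5728, 0.0924, 0.3385]
eef_rot: [-2.539, -1.848, 0.004]
wrist_force: [-0.2, -0.7, 0.5]
gripper_width: 0.0853
```

```bash
python3 - <<'E'
from h import *
plan([.575,.089,.310])
E
```

```text
offset [-2.5  3.2 28.5] rot [0. 0. 0.] 0.0
```

Call:
send_rows(offset=[[-2,3,10],[-2,3,20],[-2,3,28],[-2,3,28],[-2,3,28]], rotation=[[0,0,0],[0,0,0],[0,0,0],[0,0,0],[0,0,0]])

```text
time: 2.85
position: [0.576, 0.0888, 0.3116]
eef_rot: [-2.541, -1.847, 0.0]
wrist_force: [0.8, -0.2, 0.6]
gripper_width: 0.0852
```

Call:
send_rows(offset=[[0,0,0],[0,0,0],[0,0,0],[0,0,0],[0,0,0],[0,0,0],[0,0,0],[0,0,0]], rotation=[[0,0,0],[0,0,0],[0,0,0],[0,0,0],[0,0,0],[0,0,0],[0,0,0],[0,0,0]], jaw=-1, newtons=30)

```text
time: 3.65
position: [0.5761, 0.0888, 0.3123]
eef_rot: [2.541, 1.847, 0.002]
wrist_force: [1.0, -1.2, 5.3]
gripper_width: 0.0516
```

```bash
python3 - <<'E'
from h import *
from cell import readout,cams
st=readout.read_state();print(st["position"],st["time"],st["gripper_width"],st["wrist_force"],st["joint_positions"]);pickle.dump(st,open("st3.pkl","wb"))
c=cams.camera("scene");crop(c,200,100,400,300,3,"pics/s3.png")
E
```

```text
[0.57607698 0.08875821 0.31226641] 3.65 0.051587572701352044 [ 0.96388882 -1.16292743  5.30687791] [ 1.33159885e-01  4.03180878e-01  1.68308161e+00 -9.03628533e-05
  1.05411099e+00 -1.12383141e+00]
```

View pics/s3.png

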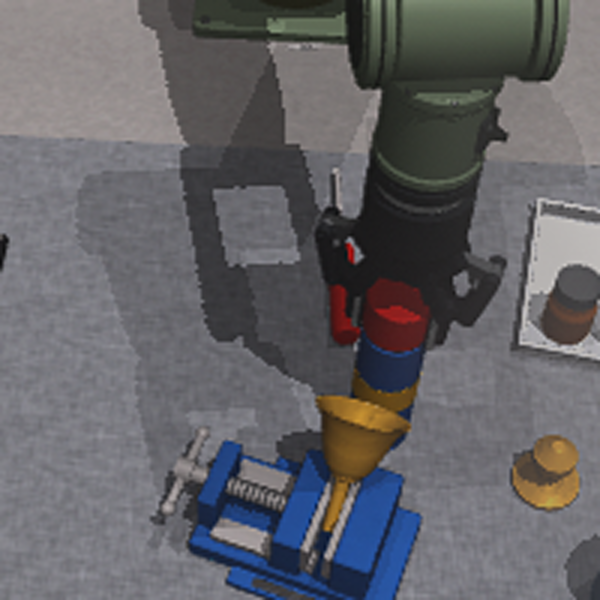

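Call:
send_rows(offset=[[0,0,-10],[0,0,-30],[0,0,-55],[0,0,-85],[0,0,-110],[0,0,-120],[0,0,-120]], rotation=[[0,0,0],[0,0,0],[0,0,0],[0,0,0],[0,0,0],[0,0,0],[0,0,0]], newtons=40)

```text
time: 4.4
position: [0.5759, 0.0889, 0.4325]
eef_rot: [2.541, 1.847, 0.003]
wrist_force: [0.3, 0.9, -2.3]
gripper_width: 0.0512
```

```bash
python3 - <<'E'
from h import *
from cell import readout,cams
st=readout.read_state();print(st["position"],st["time"],st["gripper_width"],st["wrist_force"],st["joint_positions"]);pickle.dump(st,open("st4.pkl","wb"))
plan([.377,.2985,.432])
c=cams.camera("scene");crop(c,200,50,440,300,3,"pics/s4.png")
c=cams.camera("wrist");save(c,"W4.pkl");cv2.imwrite("pics/w4.png",c["frame"][:,:,::-1])
E
```

```text
[0.57586578 0.08886463 0.43253764] 4.4 0.05122237710695163 [ 0.31124409  0.9200937  -2.30735049] [ 1.33307643e-01  3.15835808e-01  1.49945103e+00  2.56553001e-04
  1.32458464e+00 -1.12381822e+00]
offset [ 138.  -253.9    0.3] rot [0. 0. 0.] 0.0
```

View pics/s4.png

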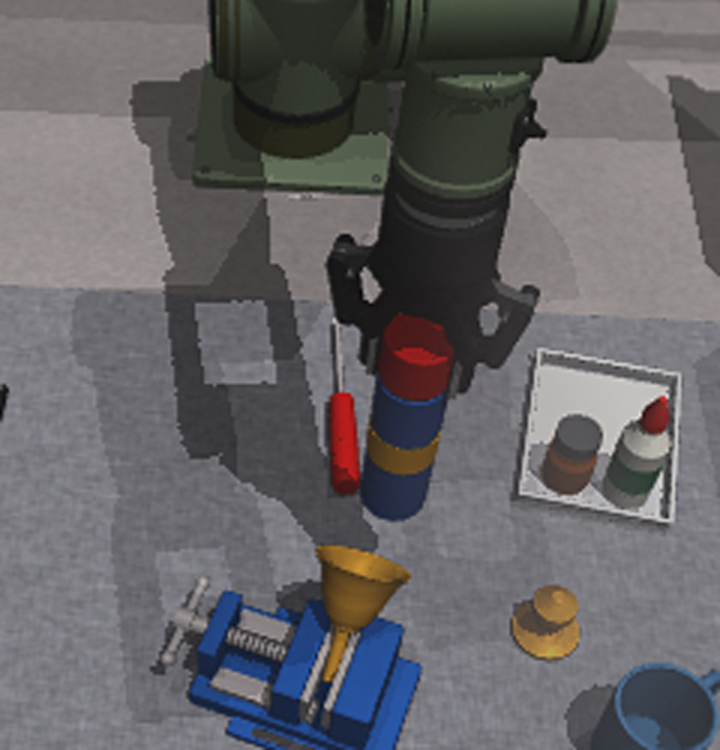

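View pics/w4.png

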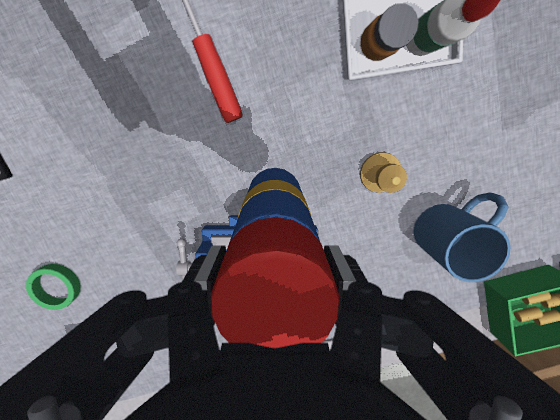

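Call:
send_rows(offset=[[7,-13,0],[24,-44,0],[45,-83,0],[66,-122,0],[87,-160,0],[107,-197,0],[123,-227,0],[133,-246,0],[138,-254,0],[138,-254,0],[138,-254,0]], rotation=[[0,0,0],[0,0,0],[0,0,0],[0,0,0],[0,0,0],[0,0,0],[0,0,0],[0,0,0],[0,0,0],[0,0,0],[0,0,0]])

```text
time: 5.6
position: [0.3771, 0.2981, 0.4313]
eef_rot: [2.541, 1.847, -0.001]
wrist_force: [0.9, -0.4, -2.9]
gripper_width: 0.051
```

```bash
python3 - <<'E'
from h import *
from cell import readout,cams
st=readout.read_state();print(st["position"],st["time"],st["gripper_width"],st["wrist_force"],st["joint_positions"]);pickle.dump(st,open("st5.pkl","wb"))
plan([.377,.2985,.3155],R.from_rotvec([2.541,1.847,0]))
c=cams.camera("wrist");save(c,"W5.pkl");cv2.imwrite("pics/w5.png",c["frame"][:,:,::-1])
E
```

```text
[0.37709575 0.29813699 0.43126296] 5.6 0.0510111972621597 [ 0.882911   -0.36378427 -2.89504038] [ 6.45250677e-01  1.53361257e-01  1.72174850e+00 -6.41101413e-04
  1.26726643e+00 -6.11573183e-01]
offset [  0.4  -0.2 115.8] rot [-0.0001  0.0009 -0.0001] 0.0
```

View pics/w5.png

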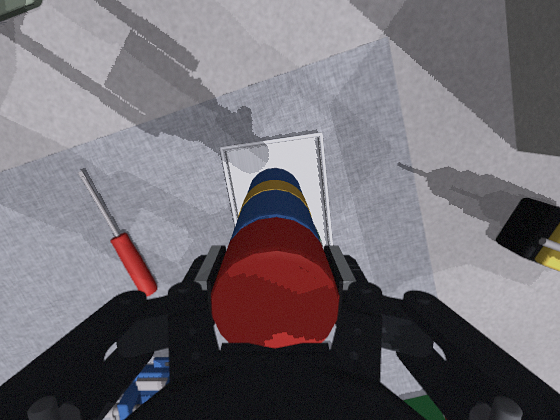

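```bash
python3 - <<'E'
from h import *
W=load("W5.pkl")
for p in [(221,148),(323,131)]: print(atz(W,p,.016))
E
```

```text
[0.32128977 0.24254078 0.016     ]
[0.34172582 0.37476599 0.016     ]
```

Call:
send_rows(offset=[[0,0,15],[0,0,40],[0,0,65],[0,0,85],[0,0,97],[0,0,104],[0,0,108],[0,0,108]], rotation=[[0,0,0],[0,0,0],[0,0,0],[0,0,0],[0,0,0],[0,0,0],[0,0,0],[0,0,0]])

```text
time: 6.45
position: [0.3772, 0.2984, 0.3239]
eef_rot: [-2.542, -1.847, -0.001]
wrist_force: [-0.5, -0.4, -2.4]
gripper_width: 0.0513
```

```bash
python3 - <<'E'
from h import *
from cell import cams
plan([.377,.2985,.3155],R.from_rotvec([2.541,1.847,0]))
c=cams.camera("top");crop(c,100,200,240,340,4,"pics/t6.png")
c=cams.camera("scene");crop(c,330,90,480,240,4,"pics/s6.png")
E
```

```text
offset [ 0.  -0.2  8.4] rot [ 0.     -0.0005 -0.0005] 0.0
```

View pics/s6.png

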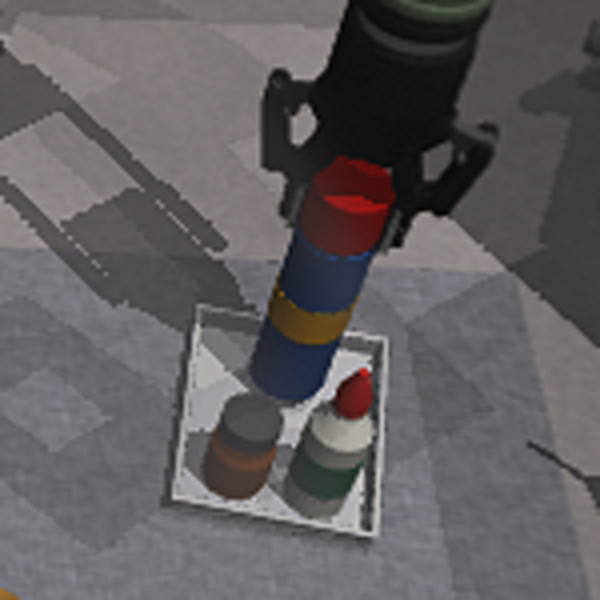

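Call:
send_rows(offset=[[0,0,3],[0,0,5],[0,0,7],[0,0,8],[0,0,8]], rotation=[[0,0,0],[0,0,0],[0,0,0],[0,0,0],[0,0,0]])

```text
time: 7.05
position: [0.3768, 0.2985, 0.3155]
eef_rot: [-2.541, -1.847, 0.0]
wrist_force: [-0.5, 0.0, -2.2]
gripper_width: 0.0516
```

Call:
send_rows(offset=[[0,0,1],[0,0,2]], rotation=[[0,0,0],[0,0,0]])

```text
time: 7.25
position: [0.377, 0.2985, 0.3153]
eef_rot: [2.541, 1.847, 0.002]
wrist_force: [-3.9, -3.0, 14.2]
gripper_width: 0.0513
```

Call:
send_rows(offset=[[0,0,-1],[0,0,-1],[0,0,-1],[0,0,-1],[0,0,-1],[0,0,-1]], rotation=[[0,0,0],[0,0,0],[0,0,0],[0,0,0],[0,0,0],[0,0,0]], jaw=1)

```text
time: 7.85
position: [0.3769, 0.2985, 0.3146]
eef_rot: [-2.541, -1.847, 0.0]
wrist_force: [0.4, -0.6, 0.2]
gripper_width: 0.0855
```

Call:
send_rows(offset=[[0,0,-10],[0,0,-30],[0,0,-60],[0,0,-90],[0,0,-110],[0,0,-115]], rotation=[[0,0,0],[0,0,0],[0,0,0],[0,0,0],[0,0,0],[0,0,0]])

```text
time: 8.45
position: [0.3771, 0.2986, 0.4328]
eef_rot: [-2.541, -1.847, -0.009]
wrist_force: [-0.6, 0.1, -0.3]
gripper_width: 0.0852
```

```bash
python3 - <<'E'
from h import *
from cell import cams,readout
st=readout.read_state();print(st["position"],st["time"],st["gripper_width"],st["wrist_force"],st["joint_positions"]);pickle.dump(st,open("st6.pkl","wb"))
c=cams.camera("scene");crop(c,230,90,480,340,3,"pics/s7.png");save(c,"S7.pkl")
c=cams.camera("wrist");cv2.imwrite("pics/w7.png",c["frame"][:,:,::-1])
E
```

```text
[0.37711538 0.29862593 0.43284646] 8.45 0.0852085847629306 [-0.64952115  0.14795957 -0.29955576] [ 6.45834445e-01  1.51308781e-01  1.72022497e+00  6.84792991e-05
  1.26403192e+00 -6.11198769e-01]
```

View pics/s7.png

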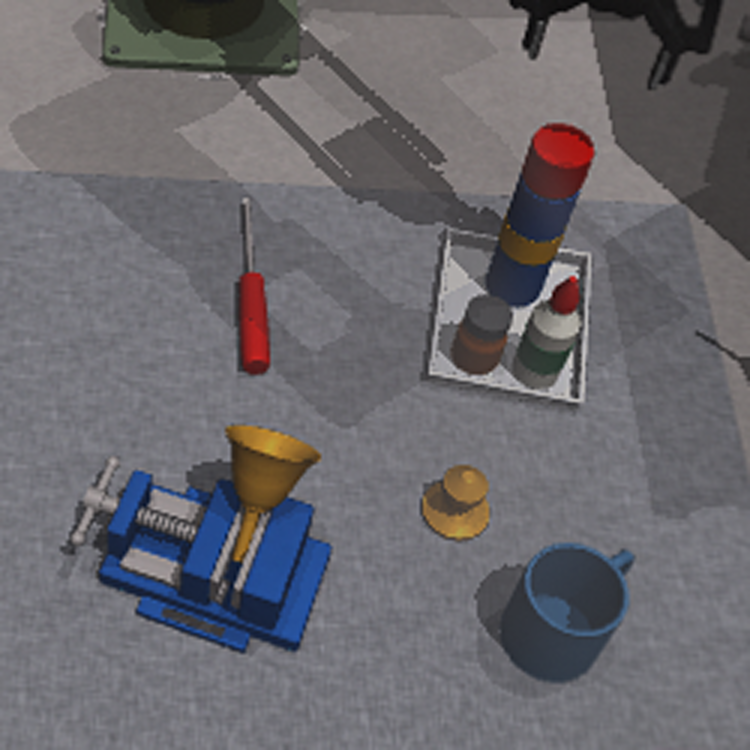

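View pics/w7.png

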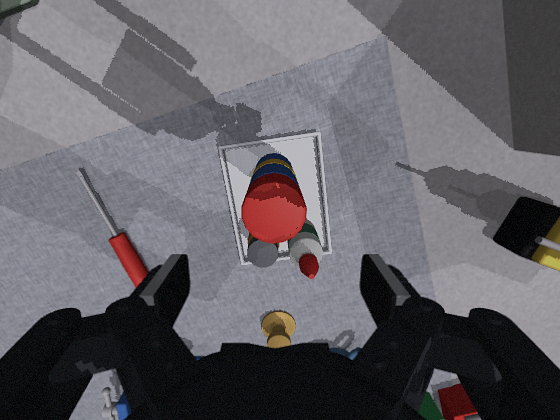

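```bash
python3 - <<'E'
from h import *
sts=[load(f"st{i}.pkl") for i in range(1,7)]
sts.insert(0,dict(joint_positions=np.array([1.21097,.3202668,1.565684,0,1.257394,-.01997]),position=np.array([.19159734,.54195144,.40389445])))
def mod(q,x):
    a1,c,L2,Lx,Ly,e=x;s=q[1]+q[2]
    rho=a1+L2*np.sin(q[1])+Lx*np.sin(s)+Ly*np.cos(s); z=c+L2*np.cos(q[1])+Lx*np.cos(s)-Ly*np.sin(s)
    t=q[0]; return np.array([rho*np.cos(t)-e*np.sin(t),rho*np.sin(t)+e*np.cos(t),z])
r=least_squares(lambda x:np.concatenate([mod(s["joint_positions"],x)-s["position"] for s in sts])*1000,[0,.1,.4,.4,0,.011])
print(r.x,r.cost,r.fun.round(1),np.linalg.svd(r.jac)[1])
E
```

```text
[ 4.57875605e-04 -3.66111489e-03  5.89777615e-01  4.16890899e-01
  2.41814539e-02  1.15009321e-02] 0.35591338678231893 [ 0.1  0.3  0.  -0.   0.   0.   0.2 -0.1  0.  -0.1 -0.   0.  -0.3 -0.1
  0.   0.3  0.4 -0.1 -0.4 -0.3 -0.1] [4577.26829137 3738.72346279 2645.75131066  165.17636773  148.14468599
  146.05398717]
```

```bash
python3 - <<'E'
from h import *
Rt=R.from_matrix(np.c_[[1,0,0],[0,-1,0],[0,0,-1]])
plan([.431,-.287,.37],Rt)
E
```

```text
offset [-540.2  232.2   59.9] rot [-1.000e-04 -1.900e-03  1.257e+00] 72.0
```

Call:
send_rows(offset=[[-15,6,2],[-50,22,6],[-92,40,10],[-136,58,15],[-180,77,20],[-225,97,25],[-270,116,30],[-315,135,35],[-360,155,40],[-405,174,45],[-450,193,50],[-490,211,54]], rotation=[[0,0,0.04],[0,0,0.12],[0,0,0.22],[0,0,0.32],[0,0,0.42],[0,0,0.53],[0,0,0.63],[0,0,0.74],[0,0,0.84],[0,0,0.95],[0,0,1.05],[0,0,1.15]])

```text
time: 9.75
position: [0.4247, -0.2354, 0.3739]
eef_rot: [-3.136, -0.157, 0.005]
wrist_force: [0.7, -0.1, -0.5]
gripper_width: 0.0855
```

```bash
python3 - <<'E'
from h import *
Rt=R.from_matrix(np.c_[[1,0,0],[0,-1,0],[0,0,-1]])
plan([.431,-.287,.37],Rt)
plan([.431,-.287,.37],Rt*R.from_rotvec([.2,.2,0]))
E
```

```text
offset [ 1.1 52.   3.8] rot [-0.0017  0.0031  0.1   ] 5.7
offset [ 1.1 52.   3.8] rot [0.1882 0.213  0.0988] 17.2
```

Call:
send_rows(offset=[[1,20,2],[1,42,3],[1,52,4],[1,52,4],[1,52,4]], rotation=[[0.05,0.05,0.03],[0.12,0.13,0.08],[0.19,0.21,0.1],[0.19,0.21,0.1],[0.19,0.21,0.1]])

```text
time: 10.25
position: [0.4318, -0.2845, 0.3704]
eef_rot: [-2.926, -0.006, -0.288]
wrist_force: [-0.1, 0.3, 0.3]
gripper_width: 0.0854
```

```bash
python3 - <<'E'
from h import *
from cell import readout,cams
st=readout.read_state();print(st);pickle.dump(st,open("st7.pkl","wb"))
Rt=R.from_matrix(np.c_[[1,0,0],[0,-1,0],[0,0,-1]])
plan([.431,-.287,.37],Rt)
W=cams.camera("wrist");save(W,"W7.pkl");cv2.imwrite("pics/w8.png",W["frame"][:,:,::-1])
E
```

```text
{'time': 10.25, 'joint_positions': array([-0.68221846,  0.25018853,  1.77040122,  0.31218973,  1.11613036,
       -0.82397228]), 'dq': array([ 0.02689595, -0.01390299, -0.00486678,  0.00310074,  0.00342824,
       -0.00551441]), 'joint_torque': array([-7.81239532e-01, -3.58706045e+01, -2.21790773e+01,  1.06504027e+00,
        1.17966006e-02, -1.57344039e-02]), 'position': array([ 0.43182791, -0.28445993,  0.37044646]), 'eef_rot': array([-2.92637941, -0.0064856 , -0.28782462]), 'wrist_force': array([-0.1447807 ,  0.31919169,  0.25939637]), 'moment': array([-0.06412187,  0.08955068,  0.04743694]), 'gripper_width': 0.085424534115133}
offset [-0.9  2.6 -0.2] rot [-0.2014 -0.1954  0.0044] 16.1
```

View pics/w8.png

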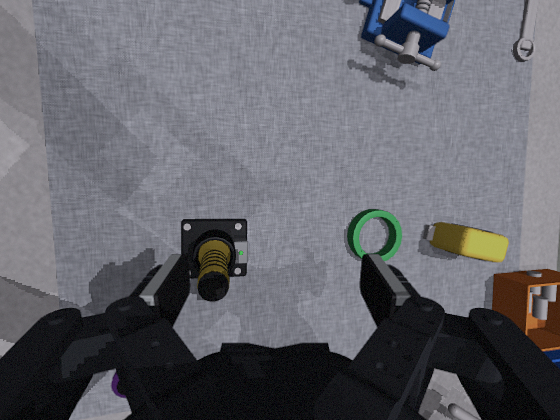

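```bash
cat > kin.py <<'E'
from h import *
sts=[load(f"st{i}.pkl") for i in range(1,8)]
def fk(q,x,s4=1):
    a1,d1,L2,Lx,Ly,e,d6,a5=x
    Z=lambda t:R.from_euler("z",t);Y=lambda t:R.from_euler("y",t)
    A=Z(q[0])*Y(q[1]);B=A*Y(q[2])*Z(s4*q[3]);C=B*Y(q[4])*Z(q[5]+np.pi)
    return Z(q[0]).apply([a1,e,0])+[0,0,d1]+A.apply([0,0,L2])+(A*Y(q[2])).apply([Ly,0,Lx])+ (B*Y(q[4])).apply([a5,0,d6]),C
def fit():
    best=None
    for s4 in (1,-1):
        def res(x):
            o=[]
            for s in sts:
                p,C=fk(s["joint_positions"],x,s4); o+=list((p-s["position"])*1000)
            return np.r_[o,(x[0])*100,x[7]*100]
        r=least_squares(res,[0,.2,.59,.417,.024,.0115,.2,0])
        rot=[np.degrees((R.from_rotvec(s["eef_rot"]).inv()*fk(s["joint_positions"],r.x,s4)[1]).magnitude()) for s in sts]
        if __name__=="__main__": print(s4,r.x.round(4),r.cost,np.round(rot,2),r.fun[-5:-2])
        if best is None or np.max(rot)<best[2]: best=(r.x,s4,np.max(rot))
    return best[:2]
lo=np.array([-3.11,-.84,.21,-1.34,.05,-2.56]);hi=np.array([3.11,2.01,2.61,4.49,2.63,2.56])
if __name__=="__main__": print(fit())
E
python3 kin.py
```

```text
1 [-0.      0.1403  0.5918  0.417   0.0252  0.0115  0.1449  0.    ] 5.553588448374449e-26 [0. 0. 0. 0. 0. 0. 0.] [0.00000000e+00 5.55111512e-14 0.00000000e+00]
-1 [ 0.0085 -0.1429  0.5852  0.3953  0.0187  0.0117 -0.1327 -0.0125] 57.65439708869494 [3.000e-02 8.000e-02 1.000e-02 3.000e-02 7.000e-02 1.000e-02 3.577e+01] [-3.96445347  1.362701   -7.72441619]
(array([-1.86476434e-16,  1.40300000e-01,  5.91800000e-01,  4.17000000e-01,
        2.52000000e-02,  1.15000000e-02,  1.44900000e-01,  1.32535110e-16]), 1)
```

```bash
cat > ik.py <<'E'
from kin import *
X,s4=fit()
def ik(p,C,q0):
    def res(q):
        pp,CC=fk(q,X,s4); return np.r_[(pp-p)*10,(CC.inv()*C).as_rotvec()]
    r=least_squares(res,np.clip(q0,lo+1e-3,hi-1e-3),bounds=(lo,hi)); return r.x,r.cost
def toolR(z,psi):
    z=np.asarray(z)/np.linalg.norm(z); x=np.cross([0,1,0],z);x/=np.linalg.norm(x);y=np.cross(z,x)
    return R.from_matrix(np.c_[x,y,z])*R.from_euler("z",psi)
E
cat > t1.py <<'E'
from ik import *
m=np.array([.6386,.0672,.1194]);a=np.array([-.6663,.2052,.7169])
p=m+.345*a;print("TCP",p)
rng=np.random.default_rng(0)
for psi in np.radians(np.arange(-180,180,20)):
    sols=[]
    for k in range(14):
        q,c=ik(p,toolR(-a,psi),rng.uniform(lo,hi))
        if c<1e-10 and not any(np.abs(q-s).max()<.02 for s in sols): sols.append(q)
    print(np.degrees(psi).round(),[list(s.round(2)) for s in sols])
E
python3 t1.py
```

```text
TCP [0.4087265 0.137994  0.3667305]
-180.0 [[np.float64(0.46), np.float64(0.05), np.float64(2.14), np.float64(-1.02), np.float64(0.6), np.float64(1.31)]]
-160.0 [[np.float64(0.46), np.float64(0.05), np.float64(2.14), np.float64(-1.02), np.float64(0.6), np.float64(1.66)]]
-140.0 [[np.float64(0.46), np.float64(0.05), np.float64(2.14), np.float64(-1.02), np.float64(0.6), np.float64(2.01)]]
-120.0 [[np.float64(0.46), np.float64(0.05), np.float64(2.14), np.float64(-1.02), np.float64(0.6), np.float64(2.36)]]
-100.0 []
-80.0 []
-60.0 []
-40.0 [[np.float64(0.46), np.float64(0.05), np.float64(2.14), np.float64(-1.02), np.float64(0.6), np.float64(-2.53)]]
-20.0 [[np.float64(0.46), np.float64(0.05), np.float64(2.14), np.float64(-1.02), np.float64(0.6), np.float64(-2.18)]]
0.0 [[np.float64(0.46), np.float64(0.05), np.float64(2.14), np.float64(-1.02), np.float64(0.6), np.float64(-1.83)]]
20.0 [[np.float64(0.46), np.float64(0.05), np.float64(2.14), np.float64(-1.02), np.float64(0.6), np.float64(-1.48)]]
40.0 [[np.float64(0.46), np.float64(0.05), np.float64(2.14), np.float64(-1.02), np.float64(0.6), np.float64(-1.13)]]
60.0 [[np.float64(0.46), np.float64(0.05), np.float64(2.14), np.float64(-1.02), np.float64(0.6), np.float64(-0.78)]]
80.0 [[np.float64(0.46), np.float64(0.05), np.float64(2.14), np.float64(-1.02), np.float64(0.6), np.float64(-0.43)]]
100.0 [[np.float64(0.46), np.float64(0.05), np.float64(2.14), np.float64(-1.02), np.float64(0.6), np.float64(-0.08)]]
120.0 [[np.float64(0.46), np.float64(0.05), np.float64(2.14), np.float64(-1.02), np.float64(0.6), np.float64(0.26)]]
140.0 [[np.float64(0.46), np.float64(0.05), np.float64(2.14), np.float64(-1.02), np.float64(0.6), np.float64(0.61)]]
160.0 []
```

```bash
python3 - <<'E'
from h import *
W=load("W7.pkl")
crop(W,170,200,260,320,6,"pics/w8c.png")
E
```

```text
(no output)
```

View pics/w8c.png

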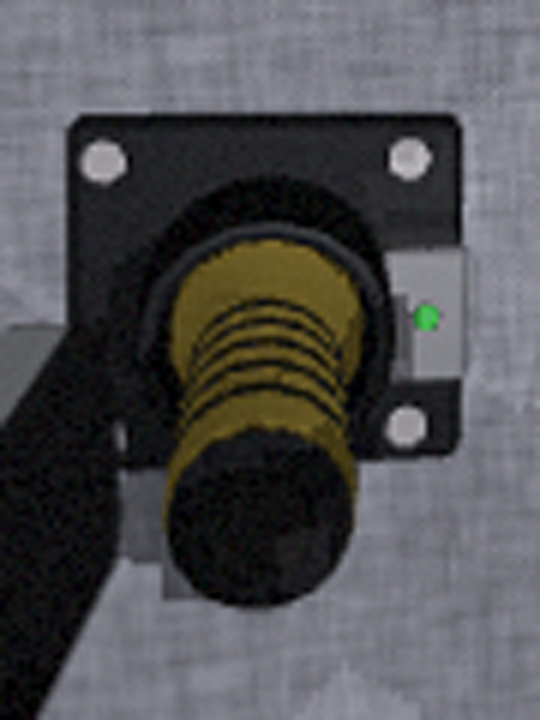

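Call:
send_rows(offset=[[-1,2,0],[-1,2,0],[-1,2,0],[-1,2,0]], rotation=[[-0.1,-0.1,0],[-0.2,-0.195,0],[-0.2,-0.195,0],[-0.2,-0.195,0]])

```text
time: 10.7
position: [0.4323, -0.2851, 0.3711]
eef_rot: [-3.139, -0.013, -0.01]
wrist_force: [0.6, -0.0, -0.2]
gripper_width: 0.0856
```

```bash
python3 - <<'E'
from h import *
from cell import readout,cams
f=lambda x0,y0,s,p:np.array([x0+p[0]/s-.5,y0+p[1]/s-.5])
Rt=R.from_matrix(np.c_[[1,0,0],[0,-1,0],[0,0,-1]])
plan([.431,-.287,.257],Rt)
W=cams.camera("wrist");save(W,"W9.pkl");cv2.imwrite("pics/w9.png",W["frame"][:,:,::-1]);crop(W,190,170,340,320,4,"pics/w9c.png")
E
```

```text
offset [ -2.    2.2 114.1] rot [-0.0022 -0.0063  0.008 ] 0.6
```

View pics/w9.png

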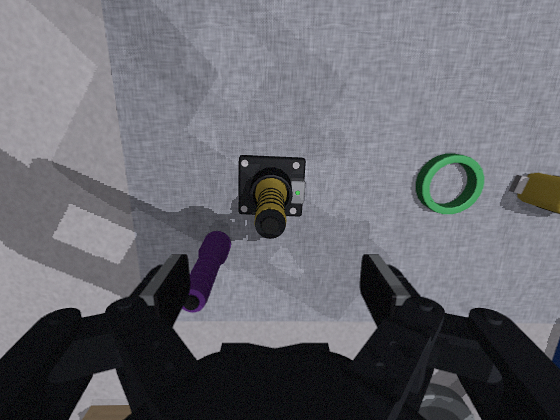

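View pics/w9c.png

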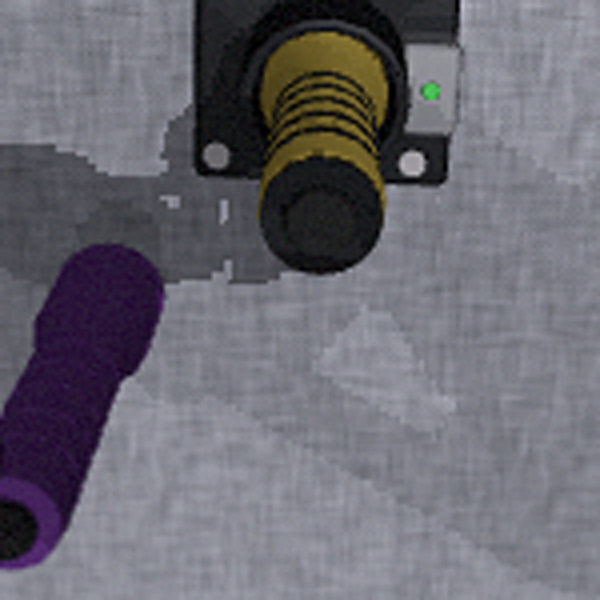

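```bash
python3 - <<'E'
from h import *
S=load("S0.pkl");T=load("T0.pkl");W=load("W9.pkl");W7=load("W7.pkl")
f=lambda x0,y0,s,p:np.array([x0+p[0]/s-.5,y0+p[1]/s-.5])
o=[(W,f(190,170,4,(322,213))),(W7,f(170,200,6,(259,518))),(S,f(140,120,6,(243,221))),(T,f(350,235,7,(273,208)))]
print(tri(o),tri(o[:2]));[print(atz(c,u,.139)) for c,u in o]
E
```

```text
(array([ 0.43013104, -0.28767046,  0.13463225]), [np.float64(1.0703291848294623), np.float64(1.080788742298563), np.float64(0.22172236520812882), np.float64(0.8348881530610349)]) (array([ 0.42976307, -0.28167466,  0.14970287]), [np.float64(0.26801194634537945), np.float64(0.2719660551851632)])
[ 0.42967012 -0.28539554  0.139     ]
[ 0.42947483 -0.28580152  0.139     ]
[ 0.43390463 -0.28575587  0.139     ]
[ 0.43180375 -0.28790878  0.139     ]
```

Call:
send_rows(offset=[[-2,1,15],[-2,1,40],[-2,1,68],[-2,1,92],[-2,1,106],[-2,1,114],[-2,1,114],[-2,1,114]], rotation=[[0,-0.005,0],[0,-0.005,0],[0,-0.005,0],[0,-0.005,0],[0,-0.005,0],[0,-0.005,0],[0,-0.005,0],[0,-0.005,0]], jaw=1)

```text
time: 11.55
position: [0.4307, -0.2875, 0.2577]
eef_rot: [-3.142, -0.009, -0.002]
wrist_force: [-0.1, 0.8, -0.3]
gripper_width: 0.0854
```

```bash
python3 - <<'E'
from h import *
from cell import readout,cams
Rt=R.from_matrix(np.c_[[1,0,0],[0,-1,0],[0,0,-1]])
plan([.4305,-.2865,.257],Rt)
W=cams.camera("wrist");cv2.imwrite("pics/w10.png",W["frame"][:,:,::-1])
W=cams.camera("scene");crop(W,110,90,260,240,4,"pics/s10.png")
E
```

```text
offset [-0.2 -1.   0.7] rot [-0.0001 -0.0013  0.0055] 0.3
```

View pics/w10.png

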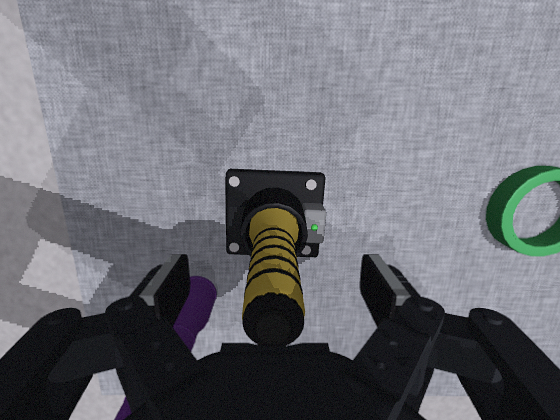

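View pics/s10.png

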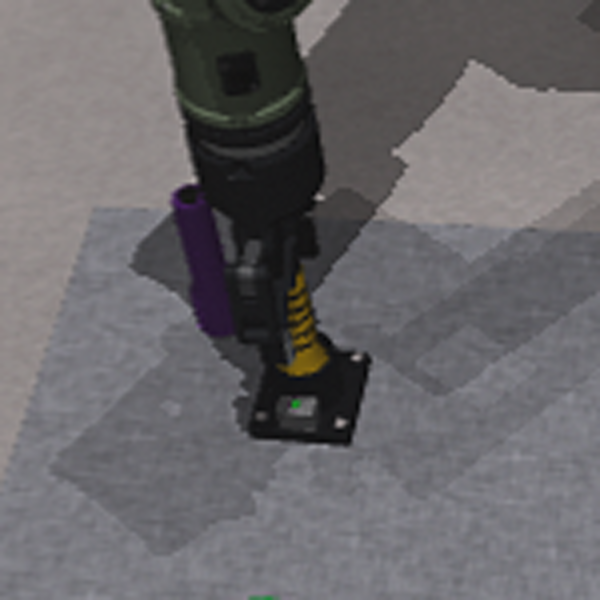

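Call:
send_rows(offset=[[0,-1,0],[0,-1,0],[0,-1,0],[0,-1,0],[0,-1,0],[0,-1,0],[0,-1,0],[0,-1,0],[0,-1,0],[0,-1,0]], rotation=[[0,0,0],[0,0,0],[0,0,0],[0,0,0],[0,0,0],[0,0,0],[0,0,0],[0,0,0],[0,0,0],[0,0,0]], jaw=-1, newtons=40)

```text
time: 12.65
position: [0.4305, -0.2863, 0.2573]
eef_rot: [-3.141, -0.009, -0.0]
wrist_force: [-1.3, -0.3, 4.3]
gripper_width: 0.0235
```

```bash
python3 - <<'E'
from h import *
from cell import readout,cams
st=readout.read_state();print(st["position"],st["gripper_width"],st["wrist_force"],st["moment"])
W=cams.camera("wrist");cv2.imwrite("pics/w11.png",W["frame"][:,:,::-1])
E
```

```text
[ 0.43054047 -0.28626618  0.25728171] 0.023522863146786036 [-1.33421297 -0.30372053  4.3045251 ] [ 0.09762872  0.24843002 -0.03412228]
```

View pics/w11.png

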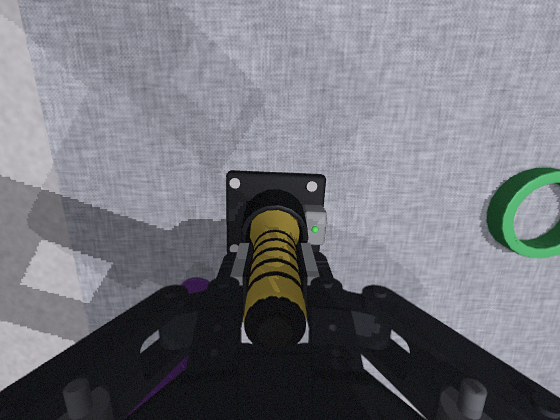

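Call:
send_rows(offset=[[0,0,-4],[0,0,-12],[0,0,-24],[0,0,-38],[0,0,-54],[0,0,-70],[0,0,-85],[0,0,-95],[0,0,-100],[0,0,-100]], rotation=[[0,0,0],[0,0,0],[0,0,0],[0,0,0],[0,0,0],[0,0,0],[0,0,0],[0,0,0],[0,0,0],[0,0,0]])

```text
time: 13.7
position: [0.4306, -0.2863, 0.3577]
eef_rot: [3.141, 0.009, 0.002]
wrist_force: [-0.7, -0.2, -2.6]
gripper_width: 0.0233
```

```bash
python3 - <<'E'
from h import *
from cell import readout,cams
st=readout.read_state();print(st["position"],st["gripper_width"],st["wrist_force"],st["moment"],st["joint_positions"])
W=cams.camera("wrist");cv2.imwrite("pics/w12.png",W["frame"][:,:,::-1]);save(W,"W12.pkl")
W=cams.camera("scene");crop(W,110,40,260,190,4,"pics/s12.png");save(W,"S12.pkl")
W=cams.camera("top");save(W,"T12.pkl");crop(W,210,130,310,230,6,"pics/t12.png");crop(load("S12.pkl"),260,220,350,310,7,"pics/s12b.png")
E
```

```text
[ 0.43058161 -0.28630016  0.35774159] 0.02330969799567456 [-0.66489753 -0.19837567 -2.6277921 ] [-0.00919674 -0.01041247 -0.0747552 ] [-6.09138001e-01  2.64910927e-01  1.76894266e+00  4.26321887e-04
  1.10656011e+00 -6.15170663e-01]
```

View pics/w12.png

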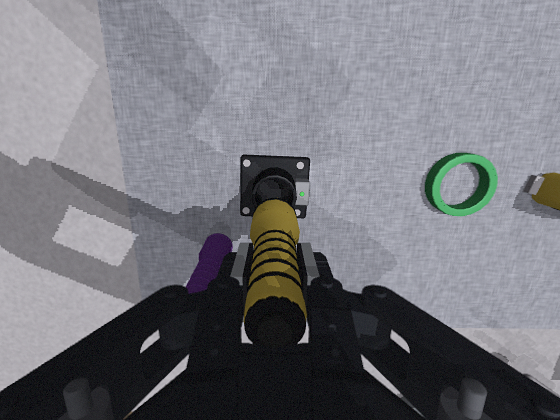

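View pics/s12.png

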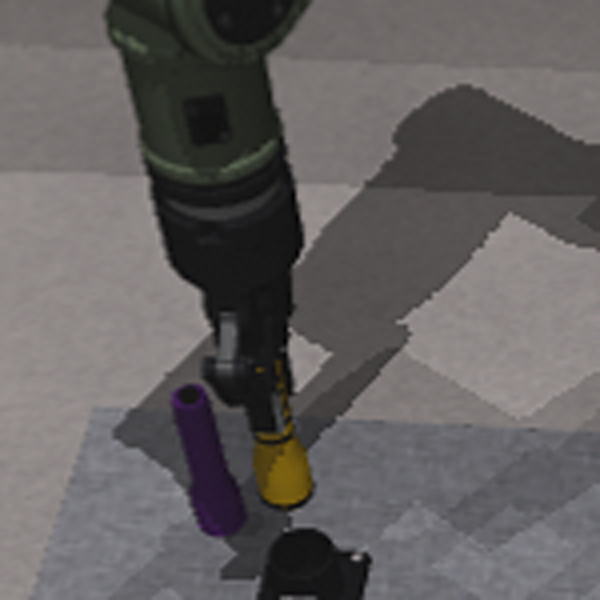

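View pics/t12.png

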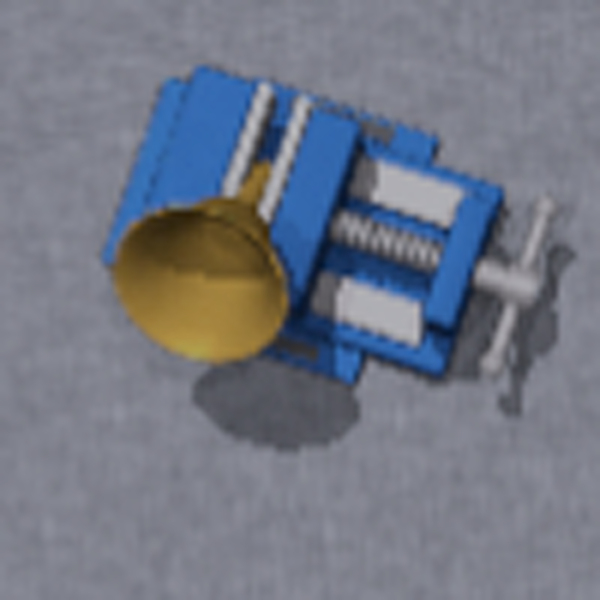

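View pics/s12b.png

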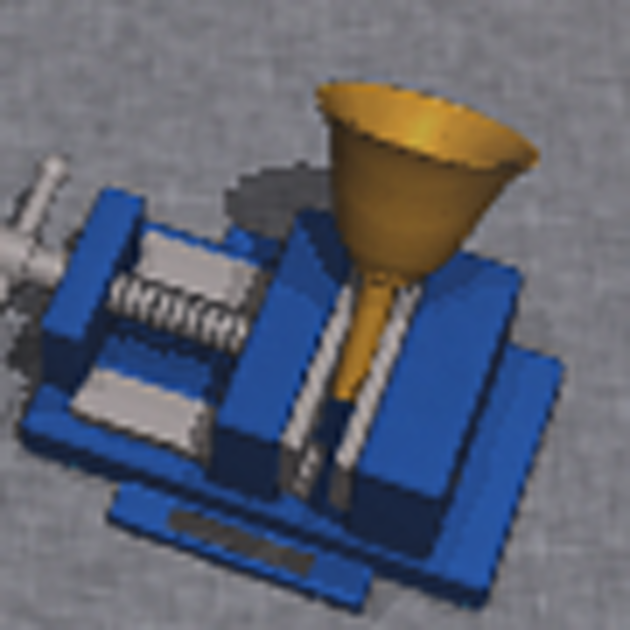

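```bash
cat > bell.py <<'E'
from h import *
S=load("S12.pkl");T=load("T12.pkl");W=load("W2.pkl")
f=lambda x0,y0,s,P:np.array([[x0+p[0]/s-.5,y0+p[1]/s-.5] for p in P])
O=[(T,f(210,130,6,[(113,272),(128,312),(165,348),(210,362),(255,345),(288,300),(283,265),(120,245),(145,220),(190,207)])),
(S,f(260,220,7,[(316,92),(335,82),(390,85),(450,105),(500,130),(540,155),(515,173),(460,165),(400,148),(345,120)])),
(W,f(180,150,3,[(161,385),(190,445),(230,475),(273,485),(355,450),(389,385),(386,350)]))]
def mod(x):
    a=np.array([np.sin(x[3])*np.cos(x[2]),np.sin(x[3])*np.sin(x[2]),np.cos(x[3])]); return np.array([x[0],x[1],.062])+.08*a,a
def d(x,O):
    m,a=mod(x);r=[]
    for c,p in O:
        q=proj(c,circ(m,a,.038,180)).astype(np.float32).reshape(-1,1,2)
        r+=[cv2.pointPolygonTest(q,(float(k[0]),float(k[1])),True) for k in p]
    return np.array(r)
for sub in (O,O[:2],[O[0],O[2]],O[1:],O[:1],O[1:2]):
    s=least_squares(d,[.692,.051,2.84,.77],diff_step=1e-4,x_scale=[.01,.01,.1,.1],args=(sub,))
    m,a=mod(s.x);print(np.degrees(s.x[2:]).round(1),"rms",np.sqrt(2*s.cost/len(s.fun)).round(2),"base",s.x[:2].round(4),"mouth",m.round(4),a.round(4))
# vise jaw edges
g=lambda p:atz(T,f(210,130,6,[p])[0],.07)
for p,q in [((204,67),(130,215)),((360,122),(318,235)),((270,90),(232,190)),((305,98),(265,205))]:
    v=g(p)-g(q);print(np.degrees(np.arctan2(v[1],v[0]))+180)
g=lambda p:atz(S,f(260,220,7,[p])[0],.07)
for p,q in [((440,500),(517,270)),((278,445),(365,225)),((345,465),(415,285)),((290,440),(350,285))]:
    v=g(p)-g(q);print("S",np.degrees(np.arctan2(v[1],v[0]))+180)
E
python3 bell.py
```

```text
[159.8  45. ] rms 0.65 base [0.6914 0.0476] mouth [0.6384 0.0671 0.1186] [-0.6632  0.2437  0.7077]
[161.2  43.3] rms 0.53 base [0.6915 0.0495] mouth [0.6395 0.0672 0.1202] [-0.6497  0.2206  0.7275]
[166.   47.6] rms 0.52 base [0.6975 0.0522] mouth [0.6402 0.0665 0.116 ] [-0.7161  0.1784  0.6748]
[158.6  44.7] rms 0.47 base [0.6902 0.0467] mouth [0.6378 0.0672 0.1189] [-0.6549  0.2571  0.7106]
[168.4  46.3] rms 0.46 base [0.6971 0.0552] mouth [0.6405 0.0669 0.1173] [-0.7076  0.1453  0.6915]
[159.5  43.6] rms 0.19 base [0.6908 0.0491] mouth [0.6391 0.0684 0.1199] [-0.646   0.2411  0.7243]
155.2512232068793
161.01002541442293
160.84105666029407
161.05811338335448
S 163.36656489467893
S 162.28656181177246
S 161.90022276090198
S 162.57087700012625
```

```bash
cat > t2.py <<'E'
from ik import *
from cell import readout
st=readout.read_state();q0=st["joint_positions"];p0=st["position"];R0=R.from_rotvec(st["eef_rot"])
az,le=np.radians([161.5,44.2]);a=np.array([np.sin(le)*np.cos(az),np.sin(le)*np.sin(az),np.cos(le)]);m=np.array([.639,.067,.119])
pf=m+.3453*a;print("final",pf,a)
for back in (0,.04):
  for d in (0,20,-20,40,-40):
    # minimal rotation taking -z... then roll d
    z0=R0.apply([0,0,1]);z1=-a;v=np.cross(z0,z1);Rf=R.from_rotvec(v/np.linalg.norm(v)*np.arccos(z0@z1))*R0*R.from_euler("z",d,degrees=True)
    rv=(R0.inv()*Rf).as_rotvec();q=q0.copy();Q=[];ok=True;pe=pf+back*a;lens=[]
    for t in np.linspace(0,1,21):
        p=p0+(pe-p0)*t;C=R0*R.from_rotvec(rv*t);q,c=ik(p,C,q);ok&=c<1e-9;Q.append(q);lens.append(p+C.apply([0,0,.2453]))
    Q=np.array(Q)
    o=R0.inv().apply(pe-p0)*1000
    print(back,d,ok,"offset",o.round(1),"rot",rv.round(3),"qf",Q[-1].round(2),"min5",Q[:,4].min().round(2),"maxstep",np.abs(np.diff(Q,axis=0)).max(0).round(2))
    if d==0: print(np.array(lens)[::4].round(3))
E
python3 t2.py
```

```text
final [0.41070899 0.1433851  0.36654923] [-0.66113816  0.22121373  0.71691061]
0 0 True offset [ -17.1 -429.7   -9.6] rot [-0.25   0.731 -0.   ] qf [ 0.48  0.06  2.13 -1.02  0.63  1.23] min5 0.53 maxstep [0.07 0.03 0.04 0.11 0.05 0.16]
[[ 0.43  -0.286  0.111]
 [ 0.462 -0.212  0.116]
 [ 0.493 -0.138  0.127]
 [ 0.522 -0.063  0.143]
 [ 0.549  0.012  0.164]
 [ 0.573  0.089  0.191]]
0 20 True offset [ -17.1 -429.7   -9.6] rot [-0.12   0.767  0.331] qf [ 0.48  0.06  2.13 -1.02  0.63  1.58] min5 0.51 maxstep [0.07 0.03 0.04 0.13 0.05 0.19]
0 -20 True offset [ -17.1 -429.7   -9.6] rot [-0.375  0.68  -0.331] qf [ 0.48  0.06  2.13 -1.02  0.63  0.88] min5 0.55 maxstep [0.07 0.03 0.04 0.1  0.05 0.13]
0 40 True offset [ -17.1 -429.7   -9.6] rot [0.015 0.788 0.662] qf [ 0.48  0.06  2.13 -1.02  0.63  1.93] min5 0.48 maxstep [0.07 0.03 0.04 0.14 0.05 0.22]
0 -40 True offset [ -17.1 -429.7   -9.6] rot [-0.495  0.614 -0.662] qf [ 0.48  0.06  2.13 -1.02  0.63  0.53] min5 0.57 maxstep [0.06 0.03 0.04 0.09 0.05 0.1 ]
0.04 0 True offset [ -43.6 -438.7  -38.2] rot [-0.25   0.731 -0.   ] qf [ 0.53 -0.01  2.
[... 158 characters left out ...]
  0.16 ]
 [ 0.528  0.02   0.187]
 [ 0.546  0.098  0.219]]
0.04 20 True offset [ -43.6 -438.7  -38.2] rot [-0.12   0.767  0.331] qf [ 0.53 -0.01  2.11 -0.94  0.71  1.51] min5 0.57 maxstep [0.08 0.03 0.04 0.11 0.05 0.18]
0.04 -20 True offset [ -43.6 -438.7  -38.2] rot [-0.375  0.68  -0.331] qf [ 0.53 -0.01  2.11 -0.94  0.71  0.82] min5 0.62 maxstep [0.07 0.03 0.04 0.09 0.05 0.12]
0.04 40 True offset [ -43.6 -438.7  -38.2] rot [0.015 0.788 0.662] qf [ 0.53 -0.01  2.11 -0.94  0.71  1.86] min5 0.55 maxstep [0.08 0.03 0.04 0.13 0.05 0.21]
0.04 -40 True offset [ -43.6 -438.7  -38.2] rot [-0.495  0.614 -0.662] qf [ 0.53 -0.01  2.11 -0.94  0.71  0.47] min5 0.64 maxstep [0.07 0.03 0.04 0.08 0.05 0.09]
```

Call:
send_rows(offset=[[-1,-5,-1],[-2,-20,-2],[-4,-42,-4],[-7,-68,-6],[-9,-95,-8],[-12,-122,-11],[-15,-149,-13],[-18,-176,-15],[-20,-203,-18],[-23,-230,-20],[-25,-252,-22],[-26,-263,-23]], rotation=[[-0.003,0.008,0],[-0.011,0.033,0],[-0.024,0.07,0],[-0.039,0.113,0],[-0.054,0.158,0],[-0.07,0.203,0],[-0.085,0.248,0],[-0.1,0.293,0],[-0.116,0.338,0],[-0.131,0.383,0],[-0.144,0.42,0],[-0.15,0.438,0]])

```text
time: 15.05
position: [0.4019, -0.0218, 0.3798]
eef_rot: [2.923, 0.011, 0.652]
wrist_force: [-0.1, -1.1, -2.6]
gripper_width: 0.0232
```

```bash
sed -i 's/for back in (0,.04)/for back in (.04,)/; s/for d in (.*):/for d in (0,):/' t2.py; cat >> t2.py <<'E'
print(st["position"],st["gripper_width"],st["wrist_force"])
E
python3 t2.py
```

```text
final [0.41070899 0.1433851  0.36654923] [-0.66113816  0.22121373  0.71691061]
0.04 0 True offset [  -2.7 -169.5  -45.8] rot [-0.101  0.292  0.   ] qf [ 0.53 -0.01  2.11 -0.94  0.71  1.16] min5 0.6 maxstep [0.03 0.01 0.   0.04 0.02 0.06]
[[ 0.506 -0.056  0.16 ]
 [ 0.515 -0.026  0.171]
 [ 0.524  0.005  0.182]
 [ 0.532  0.036  0.193]
 [ 0.539  0.067  0.206]
 [ 0.546  0.098  0.219]]
[ 0.40187068 -0.02182365  0.37977481] 0.023220202374849095 [-0.11398087 -1.09694041 -2.56427605]
```

Call:
send_rows(offset=[[0,-10,-3],[-1,-32,-9],[-1,-58,-16],[-1,-85,-23],[-2,-112,-30],[-2,-138,-37],[-3,-157,-42],[-3,-167,-45],[-3,-170,-46],[-3,-170,-46]], rotation=[[-0.006,0.017,0],[-0.019,0.055,0],[-0.035,0.1,0],[-0.051,0.146,0],[-0.067,0.193,0],[-0.082,0.238,0],[-0.093,0.27,0],[-0.1,0.288,0],[-0.101,0.292,0],[-0.101,0.292,0]])

```text
time: 16.05
position: [0.3849, 0.1513, 0.3951]
eef_rot: [2.706, 0.008, 1.039]
wrist_force: [0.5, -0.5, -2.2]
gripper_width: 0.0231
```

```bash
sed -i 's/for back in (.04,)/for back in (0,)/' t2.py; python3 t2.py; python3 - <<'E'
from h import *
from cell import cams
W=cams.camera("wrist");cv2.imwrite("pics/w13.png",W["frame"][:,:,::-1]);save(W,"W13.pkl")
W=cams.camera("scene");crop(W,200,90,400,310,3,"pics/s13.png");save(W,"S13.pkl")
W=cams.camera("top");crop(W,130,120,330,320,3,"pics/t13.png");save(W,"T13.pkl")
E
```

```text
final [0.41070899 0.1433851  0.36654923] [-0.66113816  0.22121373  0.71691061]
0 0 True offset [-0.3 -0.8 39.3] rot [0.001 0.001 0.   ] qf [ 0.48  0.06  2.13 -1.02  0.63  1.23] min5 0.63 maxstep [0. 0. 0. 0. 0. 0.]
[[0.547 0.097 0.219]
 [0.552 0.095 0.213]
 [0.557 0.094 0.208]
 [0.562 0.092 0.202]
 [0.568 0.091 0.196]
 [0.573 0.089 0.191]]
[0.38491697 0.15131836 0.39509958] 0.023135600205329593 [ 0.51421464 -0.54870358 -2.23011965]
```

View pics/w13.png

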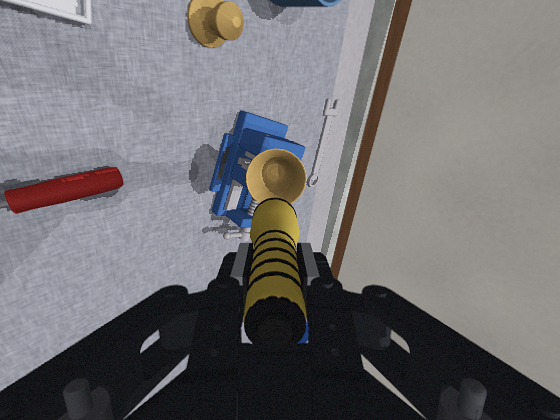

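View pics/s13.png

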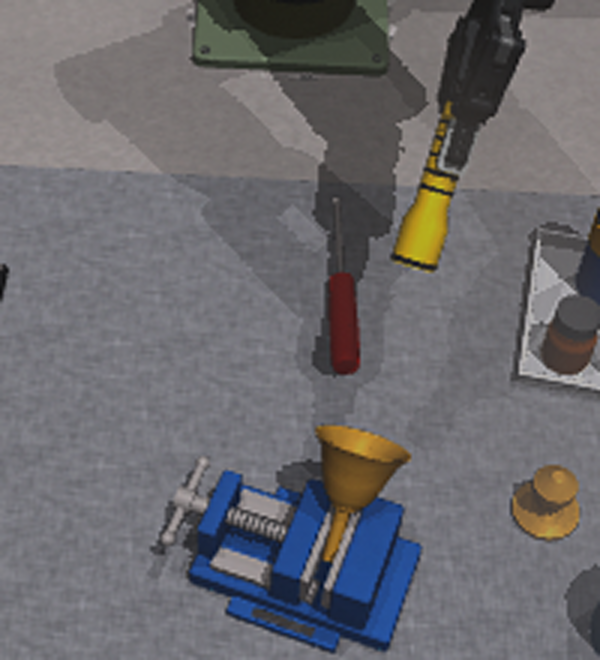

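View pics/t13.png

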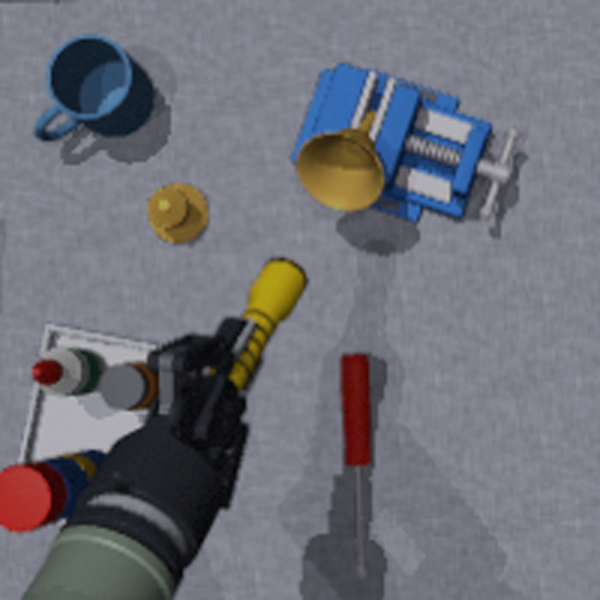

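```bash
python3 - <<'E'
from h import *
from cell import readout
W=load("W13.pkl");S=load("S13.pkl");T=load("T13.pkl")
st=readout.read_state();C=R.from_rotvec(st["eef_rot"]);p=st["position"];z=C.apply([0,0,1])
az,le=np.radians([161.5,44.2]);a=np.array([np.sin(le)*np.cos(az),np.sin(le)*np.sin(az),np.cos(le)]);m=np.array([.639,.067,.119])
P=np.r_[circ(m,a,.038),circ(p+z*.2453,z,.017,24),circ(p+z*(.2453-.127),z,.0125,24)]
crop(W,200,130,340,350,3,"pics/w13f.png",proj(W,P[:72]));crop(W,200,130,340,240,5,"pics/w13c.png")
crop(S,300,90,360,270,4,"pics/s13f.png",proj(S,P));crop(T,180,130,290,290,4,"pics/t13f.png",proj(T,P))
E
```

```text
(no output)
```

View pics/w13f.png

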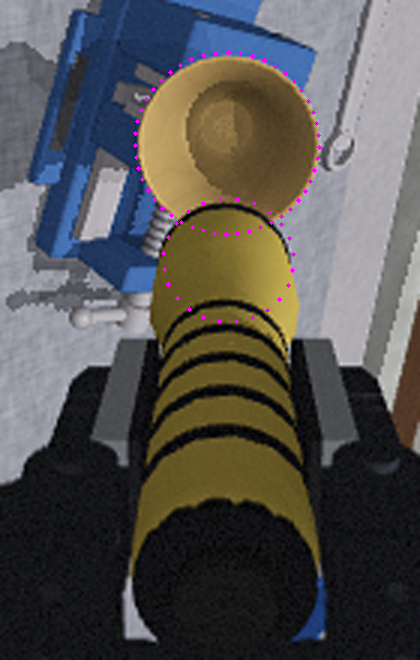

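View pics/w13c.png

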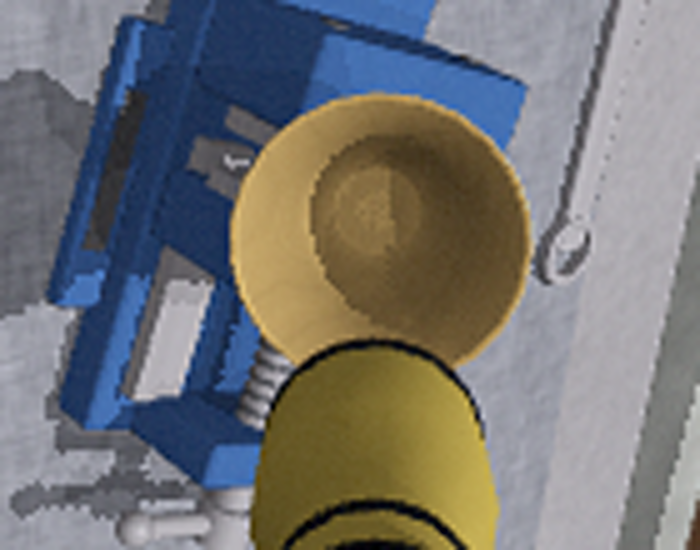

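View pics/s13f.png

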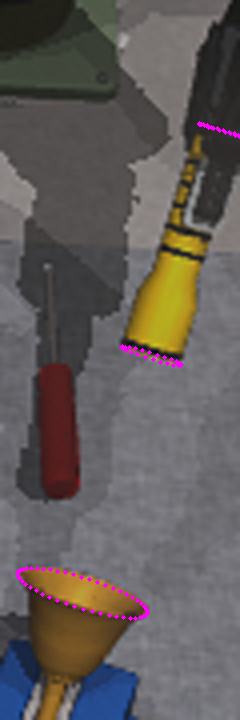

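View pics/t13f.png

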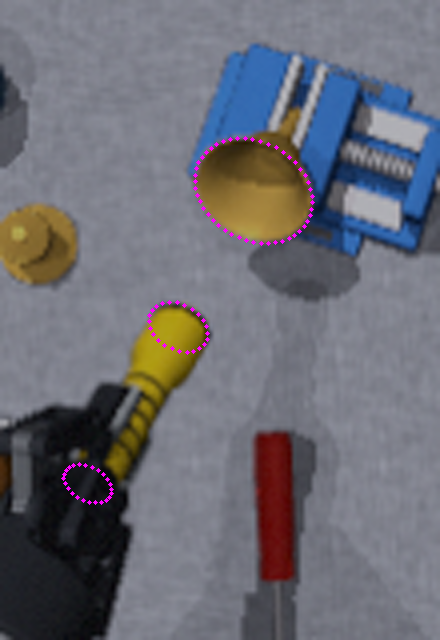

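```bash
cat > bell2.py <<'E'
import io,contextlib
with contextlib.redirect_stdout(io.StringIO()): from bell import *
V=load("W13.pkl")
O.append((V,f(200,130,5,[(231,240),(240,190),(265,145),(310,110),(370,95),(430,103),(480,130),(515,175),(529,235),(520,290),(495,335),(470,362),(250,300),(275,340),(300,362)])))
inner=f(200,130,5,[(376,211)])[0]
def d2(x,w):
    m,a=mod(x);r=[d(x,O)]
    if w: r.append(w*(proj(V,m-x[4]*a)[0]-inner))
    return np.concatenate(r)
for w in (0,3):
    s=least_squares(lambda y:d2(np.r_[y,.049],w),[.692,.051,2.82,.77],diff_step=1e-4,x_scale=[.01,.01,.1,.1])
    m,a=mod(s.x);print(np.degrees(s.x[2:4]),"rms",np.sqrt(2*s.cost/len(s.fun)).round(2),"base",s.x[:2],"mouth",m.round(4),a.round(4),"innerpred",proj(V,m-.049*a)[0],inner)
s=least_squares(d,[.692,.051,2.82,.77],diff_step=1e-4,x_scale=[.01,.01,.1,.1],args=(O[3:],));m,a=mod(s.x);print("V only",np.degrees(s.x[2:4]),m,s.cost)
az,le=np.radians([161.5,44.2]);a=np.array([np.sin(le)*np.cos(az),np.sin(le)*np.sin(az),np.cos(le)]);m=np.array([.639,.067,.119]);print("innerpred cur",proj(V,m-.049*a)[0])
E
python3 bell2.py
```

```text
[164.21179259  44.69166735] rms 0.85 base [0.69320161 0.05147778] mouth [0.6391 0.0668 0.1189] [-0.6768  0.1914  0.7109] innerpred [275.79220802 170.32142537] [274.7 171.7]
[160.56973893  44.26017717] rms 0.88 base [0.69131829 0.0484393 ] mouth [0.6387 0.067  0.1193] [-0.6582  0.2322  0.7162] innerpred [275.05702554 171.71467621] [274.7 171.7]
V only [164.84472385  50.19233449] [0.64496022 0.06311432 0.113217  ] 0.6126146877843773
innerpred cur [275.19184031 171.21896875]
```

Call:
send_rows(offset=[[0,-1,5],[0,-1,14],[0,-1,24],[0,-1,32],[0,-1,37],[0,-1,39],[0,-1,39],[0,-1,39]], rotation=[[0,0,0],[0,0,0],[0,0,0],[0,0,0],[0,0,0],[0,0,0],[0,0,0],[0,0,0]])

```text
time: 17.0
position: [0.4112, 0.1435, 0.3675]
eef_rot: [2.705, 0.007, 1.041]
wrist_force: [-0.1, 0.7, -1.9]
gripper_width: 0.0232
```

```bash
python3 t2.py; python3 - <<'E'
from h import *
from cell import cams,readout
W=cams.camera("wrist");S=cams.camera("scene");T=cams.camera("top")
st=readout.read_state();C=R.from_rotvec(st["eef_rot"]);p=st["position"];z=C.apply([0,0,1])
az,le=np.radians([161.5,44.2]);a=np.array([np.sin(le)*np.cos(az),np.sin(le)*np.sin(az),np.cos(le)]);m=np.array([.639,.067,.119])
L=p+z*.2453;print("lens",L,"dist",(L-m)@a,"lat",np.linalg.norm(np.cross(L-m,a)),"ang",np.degrees(np.arccos(-z@a)))
ln=lambda k,r:circ(p+z*(.2453-k),z,r,24)
P=np.r_[circ(m,a,.038),ln(0,.017),ln(.032,.017),ln(.044,.0125),ln(.118,.0125)]
crop(W,200,100,340,350,3,"pics/w14.png");crop(S,290,90,360,260,4,"pics/s14.png");crop(T,180,130,290,290,4,"pics/t14.png")
crop(S,290,90,360,260,4,"pics/s14f.png",proj(S,P));crop(T,180,130,290,290,4,"pics/t14f.png",proj(T,P))
ims=[cv2.imread(f"pics/{n}.png") for n in("s14","s14f")];cv2.imwrite("pics/s14p.png",cv2.resize(np.hstack(ims),None,fx=.85,fy=.85))
ims=[cv2.imread(f"pics/{n}.png") for n in("t14","t14f")];cv2.imwrite("pics/t14p.png",cv2.resize(np.hstack(ims),None,fx=.9,fy=.9))
cv2.imwrite("pics/sfull.png",S["frame"][:,:,::-1])
E
```

```text
final [0.41070899 0.1433851  0.36654923] [-0.66113816  0.22121373  0.71691061]
0 0 True offset [-1.  -0.1  0.4] rot [ 0.001 -0.     0.   ] qf [ 0.48  0.06  2.13 -1.02  0.63  1.23] min5 0.63 maxstep [0. 0. 0. 0. 0. 0.]
[[0.573 0.089 0.192]
 [0.573 0.089 0.192]
 [0.573 0.089 0.191]
 [0.573 0.089 0.191]
 [0.573 0.089 0.191]
 [0.573 0.089 0.191]]
[0.41119038 0.14345527 0.36746825] 0.02322992419259793 [-0.08043293  0.74034048 -1.87039813]
lens [0.5733458  0.08897364 0.19192533] dist 0.10054831069095814 lat 0.0012065824574245072 ang 0.0762020769809767
```

View pics/w14.png

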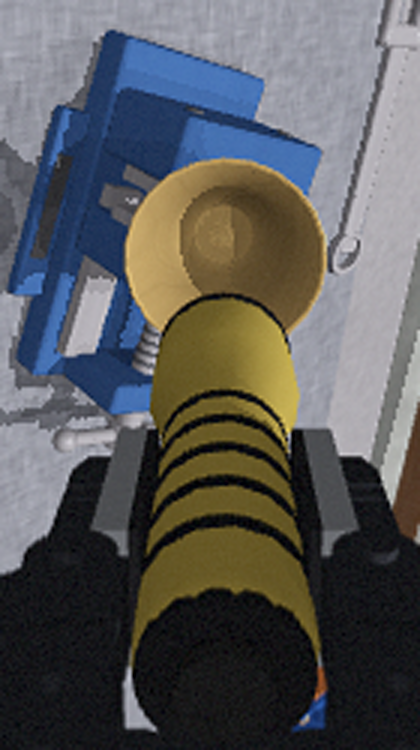

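View pics/s14p.png

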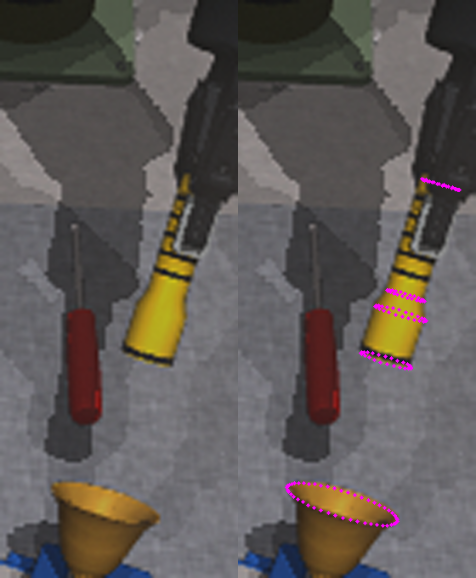

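View pics/t14p.png

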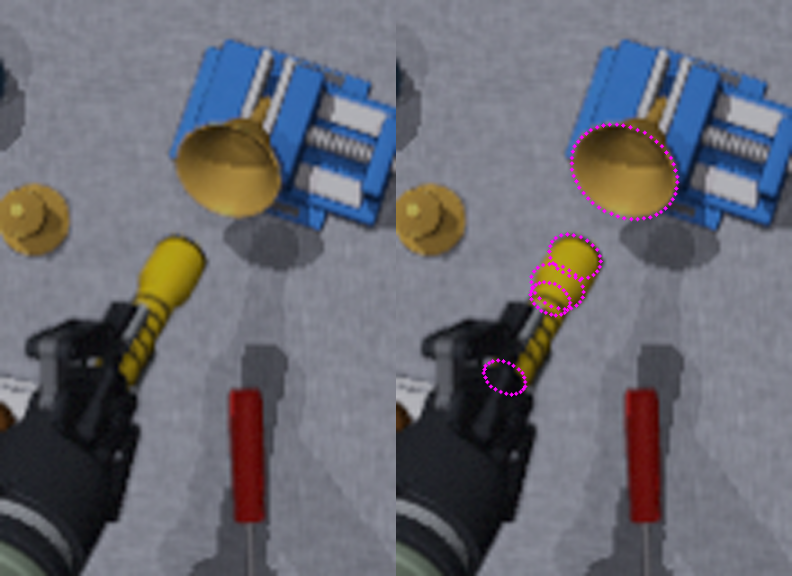

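View pics/sfull.png

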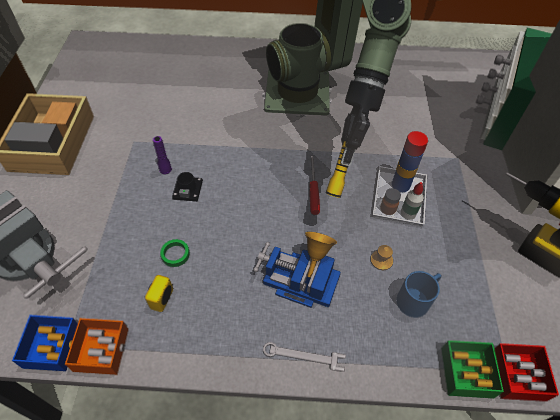

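```bash
python3 - <<'E'
from h import *
from cell import cams,readout
W=cams.camera("wrist");S=cams.camera("scene");T=cams.camera("top");save(W,"W15.pkl");save(S,"S15.pkl");save(T,"T15.pkl")
st=readout.read_state();C=R.from_rotvec(st["eef_rot"]);p=st["position"];z=C.apply([0,0,1]);print(st["position"],C.as_matrix().round(3))
ln=lambda k,r:circ(p+z*(.2453-k),z,r,60)
P=np.r_[ln(0,.017),ln(.032,.017),ln(.044,.0125),ln(.118,.0125)]
crop(W,230,180,320,350,4,"pics/a.png");crop(W,230,180,320,350,4,"pics/b.png",proj(W,P))
cv2.imwrite("pics/w15.png",cv2.resize(np.hstack([cv2.imread("pics/a.png"),cv2.imread("pics/b.png")]),None,fx=.88,fy=.88))
crop(T,205,180,250,250,8,"pics/a.png");crop(T,205,180,250,250,8,"pics/b.png",proj(T,P))
cv2.imwrite("pics/t15.png",np.hstack([cv2.imread("pics/a.png"),cv2.imread("pics/b.png")]))
crop(S,315,135,360,205,8,"pics/a.png");crop(S,315,135,360,205,8,"pics/b.png",proj(S,P))
cv2.imwrite("pics/s15.png",np.hstack([cv2.imread("pics/a.png"),cv2.imread("pics/b.png")]))
E
```

```text
[0.41106514 0.14347854 0.36754633] [[ 0.746 -0.082  0.661]
 [ 0.091 -0.971 -0.222]
 [ 0.66   0.226 -0.716]]
```

View pics/w15.png

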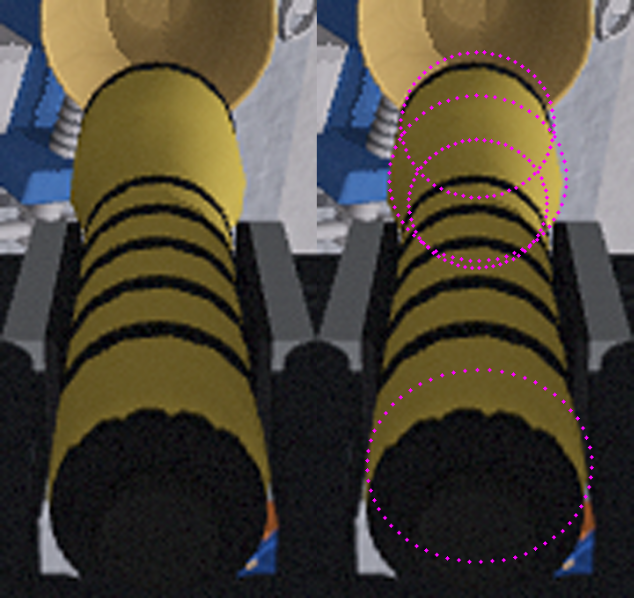

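View pics/t15.png

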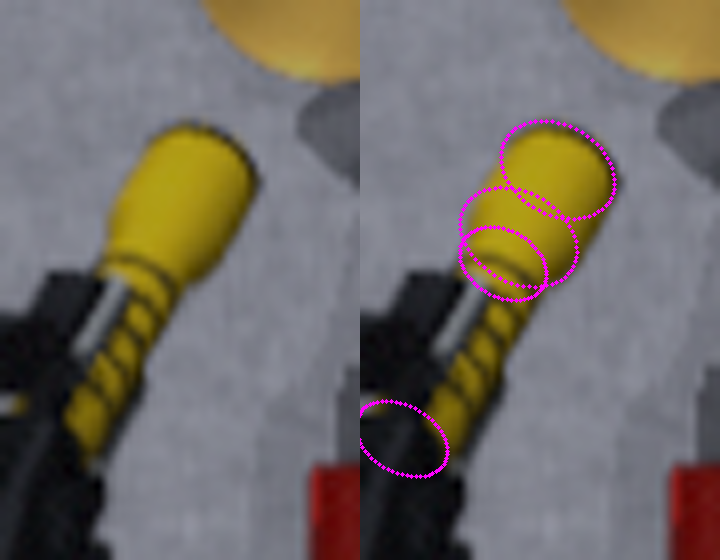

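View pics/s15.png

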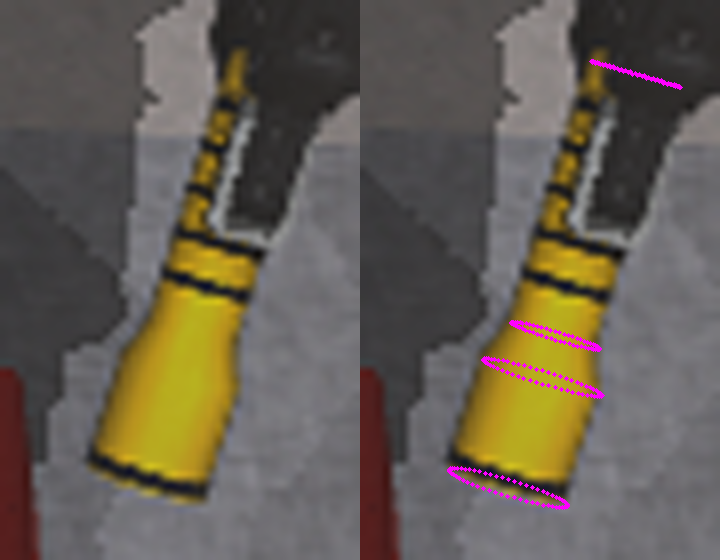

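```bash
cat > tf.py <<'E'
from h import *
from cell import readout
W=load("W15.pkl");S=load("S15.pkl");T=load("T15.pkl")
f=lambda x0,y0,s,P:np.array([[x0+p[0]/s-.5,y0+p[1]/s-.5] for p in P])
w=lambda P:f(230,180,3.52,P);t=lambda P:f(205,180,8,P);s_=lambda P:f(315,135,8,P)
ring=[(W,w([(160,64),(110,82),(212,82)]),0,.017),(T,t([(150,140),(195,123),(240,150),(259,185)]),0,.017),(S,s_([(90,460),(205,498),(140,487)]),0,.017),
 (W,w([(50,500),(267,495),(160,411),(100,425),(220,425)]),.118,.0125)]
sil=[(W,w([(62,395),(258,395),(80,285),(240,285)]),.0125),(T,t([(178,290),(148,350)]),.0125),(S,s_([(180,235),(162,275),(265,255),(248,298),(205,150)]),.0125),
 (T,t([(112,205),(222,255),(140,152)]),.017),(S,s_([(110,405),(220,440)]),.017)]
st=readout.read_state();C=R.from_rotvec(st["eef_rot"]);p=st["position"]
def pose(x):
    z=C.apply(R.from_rotvec([x[3],x[4],0]).apply([0,0,1])); return p+C.apply([x[0],x[1],.2453+x[2]]),z   # lens, beam dir
def res(x,use):
    L,z=pose(x);r=[]
    for c,P,k,rad in ring:
        if id(c) not in use: continue
        q=proj(c,circ(L-k*z,z,rad,120)).astype(np.float32).reshape(-1,1,2)
        r+=[cv2.pointPolygonTest(q,(float(a),float(b)),True) for a,b in P]
    for c,P,rad in sil:
        if id(c) not in use: continue
        for uv in P:
            d=ray(c,uv);d/=np.linalg.norm(d);n=np.cross(d,z);D=abs((c["eye"]-L)@n)/np.linalg.norm(n)
            r.append((D-rad)*c["fx"]/np.linalg.norm(c["eye"]-L))
    return np.array(r)
az,le=np.radians([161.5,44.2]);a=np.array([np.sin(le)*np.cos(az),np.sin(le)*np.sin(az),np.cos(le)]);m=np.array([.639,.067,.119])
for use in ([W,S,T],[S,T],[W]):
    o=least_squares(res,np.zeros(5),diff_step=1e-3,x_scale=[.003,.003,.003,.03,.03],args=([id(u) for u in use],))
    L,z=pose(o.x);print("tool-frame off mm",(o.x[:3]*1000).round(1),"tilt deg",np.degrees(o.x[3:]).round(1),"rms",np.sqrt(np.mean(o.fun**2)).round(2),"dist",((L-m)@a).round(4),"lat",np.linalg.norm(np.cross(L-m,a)).round(4),"ang",np.degrees(np.arccos(-z@a)).round(2))
E
python3 tf.py
```

```text
tool-frame off mm [ 0.4  1.4 -2.6] tilt deg [0.8 0.4] rms 0.63 dist 0.1031 lat 0.0023 ang 0.86
tool-frame off mm [ 0.7  1.6 -2. ] tilt deg [-0.5 -0.9] rms 0.3 dist 0.1025 lat 0.0026 ang 1.03
tool-frame off mm [0.  2.7 1.1] tilt deg [1.4 0.2] rms 0.29 dist 0.0994 lat 0.0033 ang 1.33
```

Call:
send_rows(offset=[[-0.5,-1,1],[-1,-1.5,2],[-1,-1.5,2],[-1,-1.5,2],[-1,-1.5,2],[-1,-1.5,2],[-1,-1.5,2],[-1,-1.5,2]], rotation=[[0,0,0],[0,0,0],[0,0,0],[0,0,0],[0,0,0],[0,0,0],[0,0,0],[0,0,0]])

```text
time: 18.1
position: [0.4119, 0.1443, 0.3649]
eef_rot: [2.705, 0.007, 1.041]
wrist_force: [0.2, -0.2, -1.7]
gripper_width: 0.0233
```

```bash
python3 - <<'E'
from h import *
from cell import cams,readout,job
st=readout.read_state();print(st["time"],st["position"],np.abs(st["dq"]).max(),st["gripper_width"],st["wrist_force"])
C=R.from_rotvec(st["eef_rot"]);p=st["position"]
az,le=np.radians([161.5,44.2]);a=np.array([np.sin(le)*np.cos(az),np.sin(le)*np.sin(az),np.cos(le)]);m=np.array([.639,.067,.119])
L=p+C.apply([.0004,.0015,.2433]);print("dist",(L-m)@a,"lat",np.linalg.norm(np.cross(L-m,a)))
S=cams.camera("scene");d=cv2.absdiff(S["frame"],load("S15.pkl")["frame"]).max(2);print("changed px",(d>40).sum())
cv2.imwrite("pics/final.png",S["frame"][:,:,::-1])
print(job.job_done())
E
```

```text
18.1 [0.41189193 0.14429045 0.36494522] 0.0025402104085514043 0.023319661524955047 [ 0.2463108  -0.18759236 -1.725032  ]
dist 0.10027102431254653 lat 0.0006401631837202971
changed px 769
the job is handed in; nothing more can be done
None
```

View pics/final.png

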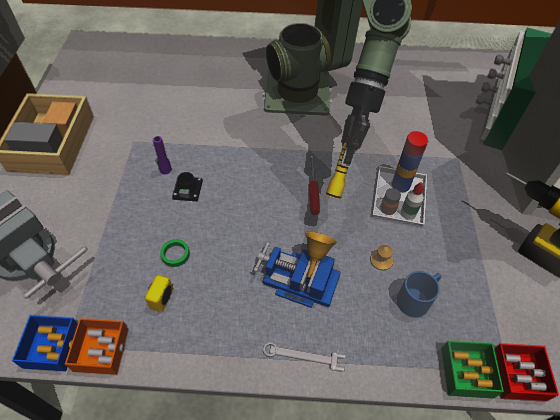

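I moved the spray can into the free half of the tray. It stands upright beside the bottles, and I lowered it until it touched the floor before letting go. I then drew the yellow torch straight up out of its cradle and turned it, and the gripper now holds it still, shining into the bell's mouth. The job was handed in at 18.1 s.

**Last checks:** the lens is about 100 mm off the mouth and about 1 mm off the bell's axis. The beam is within about 1° of my best estimate of that axis. The arm is at rest, and the wrist force shows only the torch's weight. In the last picture the can stands upright in the tray, the bell is where it was, and nothing else looks disturbed.

**Where readings disagreed:**
- **Bell axis:** fits from different camera pairs varied by a few degrees, between 159° and 166° in direction and 43° and 48° in lean. Single-view fits scattered further. I used 161.5° and 44.2°, which agrees with the direction of the vise jaws.
- **Torch in the gripper:** the camera fits differed by 2–4 mm in where its lens sits. I corrected for the average.
- **Before/after picture check:** 769 pixels changed between the last two pictures. The arm made its final small correction between them, and I did not trace the changes one by one.

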